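# Stamp a copper blank in the punch jig

### The arm

A 6-joint arm with a two-finger parallel gripper is mounted at the origin on the work surface; the furniture and walls round the work are solid. World frame = base frame: x ahead of the robot, y to its left, z up, the work surface at z = 0. Lengths are in m, angles in rad, forces in N, time in s.
With the tool pointing down it reaches from about 0.25 to 0.775 m from the base axis. Payload 4 kg.
Tool frame: the origin (TCP) lies midway between the tips of the shut fingers; the grasp point (between the pads) lies 19 mm behind it (robot.tcp_to_grasp is the z of the grasp point in the tool frame, in m); z points along the fingers, y is the line along which they close (so a half turn about z gives the same grasp; the last joint's range is limited). The gripper opens to 94 mm and grips with 3 to 60 N. Pads are 16 mm wide; open, the fingers measure 119 mm over their backs; the gripper's body (75 mm by 177 mm) begins 78 mm behind the grasp point.
Start: joints at [-1.372, 0.087, 1.371, -0, 1.684, -0.103], TCP at [0.163, -0.525, 0.171] pointing down, gripper open.
Joint ranges: [-3.1, 3.1], [-0.76, 2.03], [0.27, 2.55], [-1.08, 4.22], [0.17, 2.65], [-2.57, 2.57]. Speed limits (rad/s): [2.79, 2.79, 3.14, 3.14, 3.14, 3.14].

### API

Orientations are given as [roll, pitch, yaw] about the fixed x, y, z axes, in that order (R = Rz(yaw) Ry(pitch) Rx(roll)).
In Python, from bench import robot gives the robot as it stands. The module is installed in compiled form; this text tells all that it offers.
- The arm moves only by the tool move_arm, never from a script. Its argument "motion" is one flat list of numbers, 7 for each row, row after row: the turn, a rotation vector about the tool's x, y, z in units of 45 degrees (1.0 is 45 degrees), then the shift along the tool's x, y, z in units of 100 mm (1.0 is 100 mm), then the opening, from 0 (shut) to 1 (fully open). A call has 1 to 12 rows; each row shifts and turns the commanded pose from where the row before left it, along the tool's axes as they then stand; what a row does not reach is not made up. A row lasts 1/12 s, in which the tool goes at most 41.7 mm and 7.16 degrees, less where a joint would pass 70% of its speed; a pose out of reach is approached as far as the arm can. A call with a number of a shift or a turn outside -1 to 1 is refused whole. A call with a gripper value outside its range is refused whole. The fingers move at their own pace and stop on an object; the grip force is fixed at half the most. Time passes only in rows, so rows that do not move let the fingers close. It gives the time, the measured TCP pose, the force, the opening and the grip force at its end, in the units of the state.
- robot.get_obs(): the state, without advancing time (a new reading comes with each control period).
- robot.snapshot(name): name is "scene" or "top" or "wrist"; returns the picture (400x640x3 uint8, red, green, blue); there is no depth.
- robot.get_calibration(name): a dict with "fx", "fy", "cx", "cy" (pixels), "k1" (the pictures are not rectified: a ray, as slopes to the right and down, at radius r is drawn at 1 + k1 r^2 times it, then the intrinsics apply), "R" (3x3) and "t" (3): a world point X has camera coordinates R X + t. Camera axes: x right, y down, z forward; pixel columns grow to the right and rows downward; lengths in m; the calibration is good to about 2 mm. A picture is of the moment at which its call begins: read the wrist's pose just before it. get_calibration takes no time and is no camera call; for the wrist camera it gives the pose at the moment of the call.
- robot.close_job(): hands the job in; it is judged then, once.
The state is a dict: "time": time; "joint_positions": joint angles; "qvel": joint speeds; "joint_torque": joint torques, N m; "tool_pos": TCP position; "ee_rot": TCP orientation; "wrist_force": force on the tool from outside, world axes, zero at the start; "wrist_torque": the same for the moment, N m; "width": finger opening in m; "finger_force": force on a finger pad.
Only numpy, scipy, OpenCV 4.12 (cv2) and the standard library are available. Lean on these libraries where they do the work, as an engineer would, in place of code of your own. Each camera call takes 0.05 s, during which the arm holds its last target. There are 200 camera calls.

### The job

Fit the guide plate over the two rods of the punch jig, lowering it square and gently until it lies flat on the anvil, and let go of it. Then take the yellow-faced mallet from its sloping rest and strike the red sprung punch with one face of it, a brisk blow with the head held square, so that the punch is driven well down into the plate. Put the mallet back in its rest as it was, and leave the other things on the bench undisturbed.

Things in the scene. Friction and masses are not known exactly. Their poses are not given: they have to be found in the camera images.
- jig: The punch jig, fixed: a dark steel anvil 72 (x) x 180 (y) mm, its top 30 mm above the bench, on a green foot 92 x 150 x 10 mm, a copper blank let into its top. Origin: centre of its underside, z up. Two vertical steel rods 12 mm across stand at y = +65 and -65 mm (x = 0); their tops are 110 mm above the bench, the last 10 mm tapering to 6 mm.
- jig_seat (a point): Centre of the anvil's top, 30 mm above the jig's origin: the plate's origin lies here when the plate is fitted, its y axis along the jig's, either way round.
- plate: The loose aluminium guide plate, 52 (x) x 160 (y) x 22 (z) mm, flat on the bench at first, about 0.5 kg. Origin: centre of its underside, z up. Through holes of 15 mm at y = +65 and -65 mm fit the rods. On its middle: a brass boss 36 mm across, 10 mm high, with the red-capped punch standing out of it. Grip it across its 52 mm width at mid length, clear of the rods.
- punch (a joint): How far the sprung punch is pushed down into the plate (m): 0 up, 0.012 fully down. The spring takes 1.4 N to start, 5.6 N fully down, and brings it up again. A blow counts when the punch is over 6 mm down and still going down faster than 0.05 m/s, the mallet's head axis within 15 degrees of upright; a slow push does not count.
- punch_top (a point): Centre of the punch's flat red top, 34 mm across; when up, 52 mm above the plate's origin (82 mm above the bench when the plate is fitted). Moves with the punch.
- mallet: The mallet, about 0.3 kg. Origin: centre of its head, a cylinder 44 mm across along the mallet's z with yellow faces at z = +42 and -42 mm. The wooden handle runs along -x from the head to x = -162 mm, 20 mm wide (y), 28 mm high (z). At first it lies in its rest, head at the upper end, sloping 31.5 degrees.
- mallet_grip (a point): On the centre line of the mallet's handle at mallet x = -85 mm, midway between the forks of the rest: grip here across the 20 mm width with the tool at right angles to the handle.
- rest: The mallet rest, fixed: wooden foot 150 (x) x 64 (y) x 12 mm, origin at the centre of its underside. Two black forks 14 mm thick, slots 27 mm wide, open square to the slope, hold the handle at mallet x = -30 and -138 mm; cheeks reach 10 mm above the handle's centre line. The slope rises towards +x: the lying mallet's x axis is (0.853, 0, 0.523) in the rest's frame.
- rest_seat (a point): Where the mallet's origin (head centre) is when it lies in the rest, the head's back against the upper fork: 70 mm along x and 128 mm above the rest's origin.
- lamp: Bystander, leave alone: spirit lamp: white jar with a black stepped cap, 74 mm across, 182 mm tall; origin at the centre of its underside.
- pliers: Bystander, leave alone: pliers with red grips lying flat, 116x57x9 mm; origin at the centre of its underside.
- files: Bystander, leave alone: bundle of needle files lying flat, 149x33x8 mm; origin at the centre of its underside.
- block: Bystander, leave alone: polished steel bench block, 64x64x19 mm; origin at the centre of its underside.
- clamp: Bystander, leave alone: wooden ring clamp, 140x26x26 mm; origin at the centre of its underside.

How it is judged:
On the way, in this order (a step that is already met when the one before it is completed fails the run):
1. the guide plate lies flat on the anvil over both rods and the gripper has let go of it (horizontal distance between plate and jig below 0.005 m and z of plate in the frame of jig below 0.033 m and angle between the y axis of plate and the y axis of jig, either way round below 0.06 rad and angle between plate's own z axis and vertical below 0.05 rad and contact force between the fingers and plate below 0.1 N and linear speed of plate below 0.02 m/s), for 0.2 s.
2. the mallet's head, held square, drives the punch at least 6 mm down in a brisk blow (still moving faster than 0.05 m/s), the plate being fitted (horizontal distance between plate and jig below 0.005 m and z of plate in the frame of jig below 0.033 m and angle between the y axis of plate and the y axis of jig, either way round below 0.06 rad and angle between plate's own z axis and vertical below 0.05 rad and value of joint punch above 0.006 m and velocity of joint punch above 0.05 m/s and contact force between mallet and plate above 0.3 N and (angle between mallet's own z axis and vertical below 0.26 rad or angle between mallet's own z axis and vertical above 2.88 rad)).
At the end, for the whole second after the job is handed in: The guide plate lies home on the anvil over both rods (within 5 mm sideways, 3 mm in height, 3 degrees), the punch is up again (under 2 mm down), and the released mallet is still and back in its rest as at the start (head within 15 mm, slope within 5 degrees) (horizontal distance between plate and jig below 0.005 m and z of plate in the frame of jig below 0.033 m and angle between the y axis of plate and the y axis of jig, either way round below 0.06 rad and angle between plate's own z axis and vertical below 0.05 rad and value of joint punch below 0.002 m and distance between mallet and rest_seat below 0.015 m and angle between the x axis of mallet and the x axis of rest, either way round below 0.68 rad and x of mallet in the frame of rest above 0.055 m and angle between mallet's own x axis and vertical between 0.92 and 1.12 rad and linear speed of each of mallet, plate below 0.02 m/s); the robot touches nothing.
It fails at once if the guide plate was let fall down the rods (faster than 0.4 m/s over the jig) (horizontal distance between plate and jig below 0.01 m and z of plate in the frame of jig below 0.11 m and linear speed of plate above 0.4 m/s).
It fails at once if another thing on the bench was moved more than 30 mm (distance of any of lamp, pliers, files, block, clamp from where it was at the start of the episode above 0.03 m).
It also fails if it takes over 58 s, if anything falls off the work surface, if the arm or the gripper's body presses on something with over 40 N, if the wrist force passes 120 N, or if a joint passes its speed limit or range.

## Working session

There is one attempt and no reset: what is moved stays moved. The work goes in short steps, Python scripts to look and compute and a tool call to move; the robot and the scene stay as the last step left them, time stands still between calls to the robot, and variables do not carry over. Pictures are saved under pics/ and viewed, at most 12 in all, crops included, and the job is handed in when it is done.

Besides the shell and the picture viewer there is one more tool, called after "Call:" by a JSON object that holds its "name" and its "arguments", one argument or row to a line. move_arm: Moves the arm, as the interface text tells. Shifts and turns lie within -1 to 1; 1 stands for 100 mm of shift or 45 degrees of turn. Its arguments: {"type":"object","properties":{"motion":{"type":"array","items":{"type":"number"}}},"required":["motion"]}

```bash
mkdir -p pics
cat > h.py <<'E'
import numpy as np, cv2
from bench import robot
from scipy.spatial.transform import Rotation as Ro
def und(c,px):
    K=np.array([[c['fx'],0,c['cx']],[0,c['fy'],c['cy']],[0,0,1.]])
    return cv2.undistortPoints(np.array(px,float).reshape(-1,1,2),K,np.array([c['k1'],0,0,0,0.]))[:,0]
def ray(c,px):
    d=np.c_[und(c,px),np.ones(len(np.atleast_2d(px)))]@np.array(c['R'])
    return -np.array(c['R']).T@np.array(c['t']), d/np.linalg.norm(d,axis=1)[:,None]
def plane(c,px,z):
    o,d=ray(c,px); return o+d*((z-o[2])/d[:,2])[:,None]
def tri(c1,p1,c2,p2):
    o1,d1=ray(c1,[p1]);o2,d2=ray(c2,[p2]);d1=d1[0];d2=d2[0]
    s=np.linalg.lstsq(np.c_[d1,-d2],o2-o1,rcond=None)[0]
    a=o1+s[0]*d1;b=o2+s[1]*d2
    return (a+b)/2,np.linalg.norm(a-b)
def proj(c,X):
    p=(np.array(c['R'])@np.atleast_2d(X).T).T+c['t'];u=p[:,:2]/p[:,2:]
    u=u*(1+c['k1']*(u**2).sum(1))[:,None]
    return u*[c['fx'],c['fy']]+[c['cx'],c['cy']]
def snap(n,f):
    c=robot.get_calibration(n);im=robot.snapshot(n);cv2.imwrite('pics/'+f+'.png',im[:,:,::-1]);np.save('pics/'+f+'.npy',c,allow_pickle=True);return c,im
def load(f): return np.load('pics/'+f+'.npy',allow_pickle=True).item(),cv2.imread('pics/'+f+'.png')[:,:,::-1]
E
python3 - <<'E'
from h import *
for n in('scene','top','wrist'):
    c,_=snap(n,n+'0');print(n,c['fx'],c['k1'],-np.array(c['R']).T@c['t'],np.array(c['R'])[2])
o=robot.get_obs();print(o['tool_pos'],o['ee_rot'],o['time'],o['width'],robot.tcp_to_grasp)
E
```

```text
scene 369.8722973486449 -0.07534520830849992 [-0.06473206  0.41897786  0.55813149] [ 0.66149642 -0.51816457 -0.54215124]
top 443.810107455586 -0.05682583334464208 [ 0.35346058 -0.02075121  1.13157103] [ 0.11952002  0.00469914 -0.99282067]
wrist 316.9823616425325 0.0008068668847358843 [ 0.2317652  -0.50361682  0.38425305] [-0.23991999 -0.07383172 -0.96798103]
[ 0.1633732  -0.52469157  0.16998947] [-3.13993523e+00 -1.80575036e-04  3.01739456e-01] 0.15 0.0942756943385265 -0.0188
```

View pics/scene0.png

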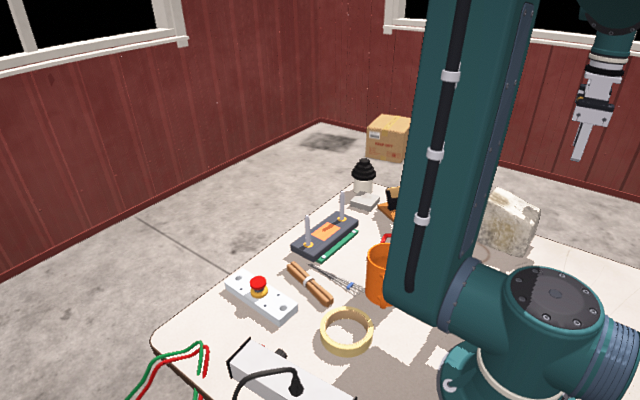

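View pics/top0.png

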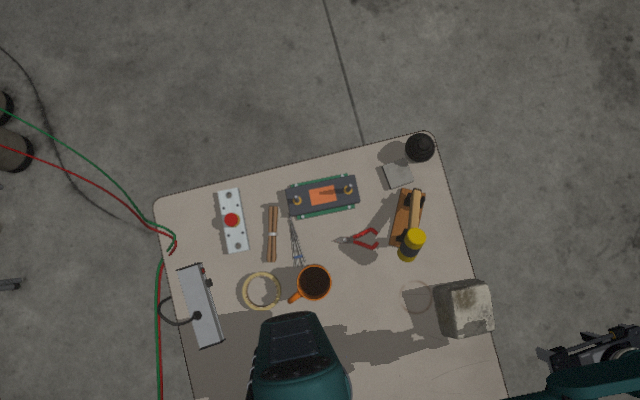

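The top view shows the plate (232,220) with its red punch, the jig (323,196) with its rods, the mallet in its rest (head ~412,243), pliers, files, clamp, block and lamp. I'll zoom in on it.

Run:
```python
from h import *
c,im=load('top0')
v=cv2.resize(im[135:270,210:440],None,fx=3.4,fy=3.4,interpolation=cv2.INTER_CUBIC)
cv2.imwrite('pics/topcrop.png',v[:,:,::-1])
def cents(im,lo,hi,mina=10,box=None):
    hsv=cv2.cvtColor(im,cv2.COLOR_RGB2HSV);m=cv2.inRange(hsv,np.array(lo),np.array(hi))
    n,l,s,ce=cv2.connectedComponentsWithStats(m)
    return [(ce[i].round(1).tolist(),s[i,4]) for i in range(1,n) if s[i,4]>=mina]
for n,lo,hi in (('red',(0,170,120),(8,255,255)),('copper',(5,120,140),(15,255,255)),('yel',(22,150,100),(34,255,255)),('green',(65,80,40),(90,255,255))):
    print(n,cents(im,lo,hi))
    print('  scene',cents(load('scene0')[1],lo,hi))
p=lambda px,z:plane(c,[px],z)[0].round(4)
print('plate',p((232,220),.052),'jig',p((323,196),.03),'lamp',p((419,147),.18),'head',p((412,243),.15))
```

```text
red [([230.7, 219.3], np.int32(127)), ([361.3, 232.9], np.int32(29))]
  scene [([385.1, 237.3], np.int32(43)), ([257.6, 282.4], np.int32(171)), ([205.7, 359.7], np.int32(98)), ([163.6, 369.5], np.int32(221)), ([200.3, 396.8], np.int32(19))]
copper [([321.5, 195.3], np.int32(352)), ([329.6, 278.8], np.int32(14)), ([303.9, 294.4], np.int32(33)), ([323.6, 295.0], np.int32(21)), ([295.5, 297.0], np.int32(35))]
  scene [([398.5, 115.4], np.int32(12)), ([383.7, 144.4], np.int32(45)), ([372.5, 151.0], np.int32(44)), ([393.3, 154.6], np.int32(66)), ([387.3, 209.9], np.int32(105)), ([327.6, 227.2], np.int32(52)), ([376.5, 274.2], np.int32(1097)), ([295.1, 267.1], np.int32(16)), ([295.6, 273.1], np.int32(28)), ([316.5, 293.0], np.int32(40)), ([325.0, 294.5], np.int32(29))]
yel [([416.2, 236.9], np.int32(282)), ([410.0, 259.0], np.int32(30))]
  scene [([264.8, 289.9], np.int32(15))]
green [([92.1, 171.0], np.int32(431)), ([318.6, 180.1], np.int32(93)), ([325.6, 211.1], np.int32(161)), ([352.0, 205.5], np.int32(12)), ([298.7, 216.5], np.int32(14)), ([156.8, 330.7], np.int32(324)), ([333.7, 369.8
[... 310 characters left out ...]
6.3, 384.8], np.int32(13)), ([616.7, 388.1], np.int32(40)), ([273.8, 390.3], np.int32(36)), ([289.3, 386.3], np.int32(15)), ([584.7, 392.9], np.int32(46)), ([265.2, 395.5], np.int32(19)), ([283.2, 391.8], np.int32(18)), ([297.9, 392.3], np.int32(14)), ([261.0, 393.8], np.int32(19)), ([326.7, 392.8], np.int32(14)), ([572.2, 394.5], np.int32(12)), ([335.4, 396.0], np.int32(21)), ([345.4, 396.2], np.int32(17))]
  scene [([601.7, 2.9], np.int32(11)), ([594.4, 16.4], np.int32(12)), ([336.5, 246.4], np.int32(270)), ([167.5, 364.6], np.int32(424)), ([195.0, 394.4], np.int32(41))]
plate [0.4228 0.1883 0.052 ] jig [ 0.4866 -0.0336  0.03  ] lamp [ 0.5788 -0.2418  0.18  ] head [ 0.3695 -0.2293  0.15  ]
```

View pics/topcrop.png

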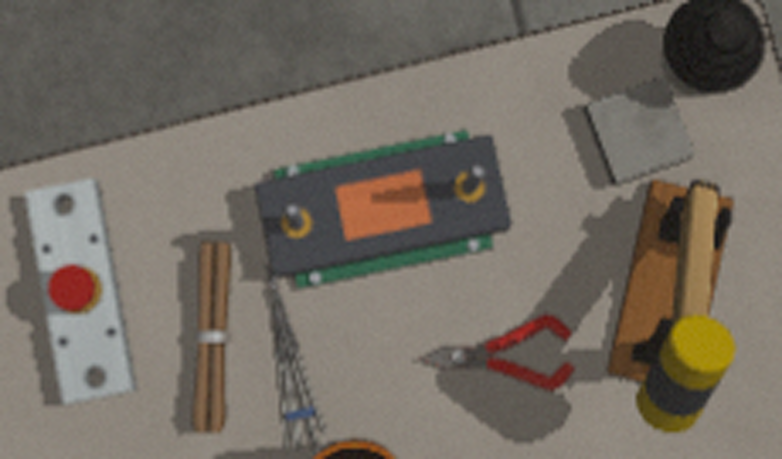

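Zoomed: plate holes are at crop (64,204),(96,377), rod brass rings at (297,222),(470,186), the rest foot runs (650,182)→(612,375), and the mallet's upper yellow face is at (703,345).

Run:
```python
from h import *
c,im=load('top0')
f=lambda q,z:plane(c,[(210+a/3.4-.35,135+b/3.4-.35) for a,b in q],z)
def two(n,q,z):
    P=f(q,z);d=P[0]-P[1];print(n,P.mean(0).round(4),'len',np.linalg.norm(d).round(4),'ang',np.degrees(np.arctan2(d[1],d[0])).round(2))
two('plate',[(64,204),(96,377)],.022)
two('jig',[(297,222),(470,186)],.03)
two('rest edge L',[(612,375),(650,182)],.012)
two('handle end->head',[(668,400),(703,190)],.1)
print('rest corners',f([(650,182),(733,200),(612,370)],.012).round(4))
o=robot.get_obs();T=Ro.from_euler('xyz',o['ee_rot']);w=load('wrist0')[0]
print('cam in tool',T.inv().apply(-np.array(w['R']).T@w['t']-o['tool_pos']),T.inv().apply(np.array(w['R'])[2]))
```

```text
plate [0.425  0.1913 0.022 ] len 0.1305 ang 12.25
jig [ 0.49   -0.0323  0.03  ] len 0.1301 ang 102.38
rest edge L [ 0.4386 -0.2172  0.012 ] len 0.1473 ang 168.28
handle end->head [ 0.421  -0.2391  0.1   ] len 0.1466 ang 169.71
rest corners [[ 0.5107 -0.2321  0.012 ]
 [ 0.4977 -0.2944  0.012 ]
 [ 0.3702 -0.2022  0.012 ]]
cam in tool [ 7.16038269e-02 -1.52886225e-04 -2.14250691e-01] [-2.51196855e-01  8.00569890e-04  9.67935690e-01]
```

Call:
{"name": "move_arm", "arguments": {
  "motion": [0, 0, 0, 0, 0, -0.3, 1, 0, 0, 0, 0, 0, -0.35, 1, 0, 0, 0, 0, 0, -0.35, 1, 0, 0, 0, 0.317, -0.221, 0, 1, 0, 0, 0, 0.317, -0.221, 0, 1, 0, 0, 0, 0.317, -0.221, 0, 1, 0, 0, 0, 0.317, -0.221, 0, 1, 0, 0, 0, 0.317, -0.221, 0, 1, 0, 0, 0, 0.317, -0.221, 0, 1, 0, 0, 0, 0.317, -0.221, 0, 1, 0, 0, 0, 0.317, -0.221, 0, 1, 0, 0, 0, 0, 0, 0, 1]
}}

```text
time: 1.15
tool_pos: [0.3563, -0.2758, 0.2711]
ee_rot: [-3.14, -0.003, 0.311]
wrist_force: [-0.1, 0.1, 0.3]
width: 0.0943
finger_force: 0.0
```

```bash
cat >> h.py <<'E'
def to(p,yaw=None,R=None):
    "total shift/turn in tool units from current pose to p (TCP), tool-down yaw in deg"
    o=robot.get_obs();T=Ro.from_euler('xyz',o['ee_rot'])
    D=R if R is not None else Ro.from_euler('xyz',[np.pi,0,np.radians(yaw)])
    print('at',o['tool_pos'].round(4),np.degrees(o['ee_rot']).round(2),'t',round(o['time'],2),'w',round(o['width'],4),'F',np.round(o['wrist_force'],1))
    print('turn45',(np.degrees((T.inv()*D).as_rotvec())/45).round(4),'shift100 in tool now',(T.inv().apply(np.array(p)-o['tool_pos'])*10).round(4),'in tool at target',(D.inv().apply(np.array(p)-o['tool_pos'])*10).round(4))
E
python3 -c "
from h import *
snap('wrist','w1');to((.42,-.03,.27),12.25)"
```

```text
at [ 0.3546 -0.2783  0.2709] [ 1.800e+02 -3.000e-02  1.767e+01] t 1.2 w 0.0939 F [-0.6 -0.4 -0.2]
turn45 [-0.     -0.0006  0.1204] shift100 in tool now [ 1.3765 -2.168   0.01  ] in tool at target [ 1.1656 -2.2883  0.0094]
```

Call:
{"name": "move_arm", "arguments": {
  "motion": [0, 0, 0.06, 0.2, -0.31, 0, 1, 0, 0, 0.06, 0.2, -0.31, 0, 1, 0, 0, 0, 0.2, -0.31, 0, 1, 0, 0, 0, 0.2, -0.31, 0, 1, 0, 0, 0, 0.2, -0.31, 0, 1, 0, 0, 0, 0.2, -0.31, 0, 1, 0, 0, 0, 0.1, -0.31, 0, 1, 0, 0, 0, 0, 0, 0, 1]
}}

```text
time: 1.87
tool_pos: [0.4309, -0.0367, 0.2706]
ee_rot: [-3.139, 0.0, 0.213]
wrist_force: [-0.0, -0.3, -0.2]
width: 0.0937
finger_force: 0.0
```

```bash
python3 -c "
from h import *
snap('wrist','w2');to((.42,.19,.17),12.25)"
```

```text
at [ 0.4307 -0.0392  0.2706] [1.7999e+02 4.0000e-02 1.2100e+01] t 1.92 w 0.0938 F [ 0.2 -0.7  0.1]
turn45 [ 0.0002  0.0009 -0.0034] shift100 in tool now [ 0.3765 -2.2636  1.0052] in tool at target [ 0.3819 -2.2624  1.0059]
```

View pics/w1.png

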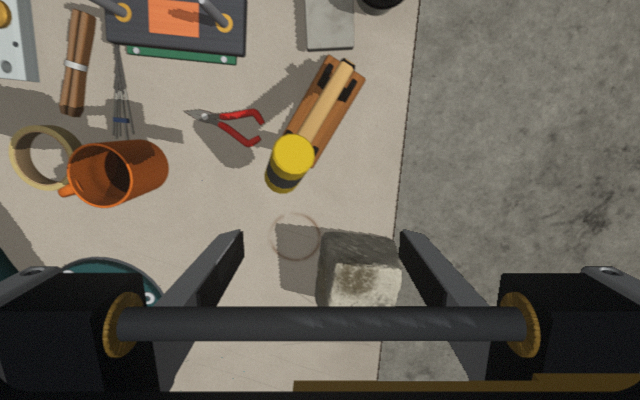

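View pics/w2.png

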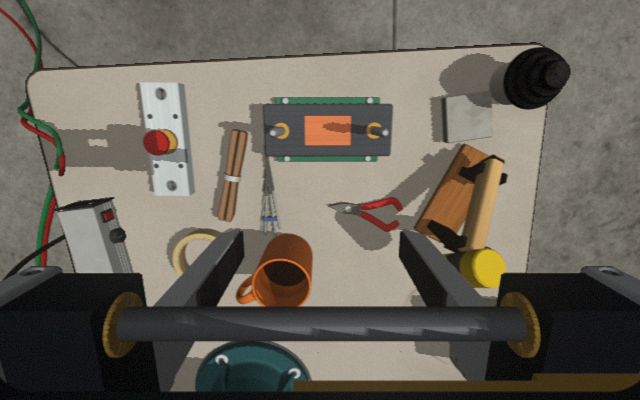

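w1 and w2 show everything clearly: in w2 the jig's rings are at (282,131),(374,130), copper at (328,131), the plate's holes at (159,93),(172,186) and the mallet head at (483,268). Next I go over the plate for a closer view.

Call:
{"name": "move_arm", "arguments": {
  "motion": [0, 0, 0, 0.054, -0.323, 0.143, 1, 0, 0, 0, 0.054, -0.323, 0.143, 1, 0, 0, 0, 0.054, -0.323, 0.143, 1, 0, 0, 0, 0.054, -0.323, 0.143, 1, 0, 0, 0, 0.054, -0.323, 0.143, 1, 0, 0, 0, 0.054, -0.323, 0.143, 1, 0, 0, 0, 0.054, -0.323, 0.143, 1, 0, 0, 0, 0, 0, 0, 1, 0, 0, 0, 0, 0, 0, 1]
}}

```text
time: 2.67
tool_pos: [0.4208, 0.1876, 0.1693]
ee_rot: [3.14, 0.003, 0.208]
wrist_force: [-0.2, -0.3, 0.1]
width: 0.0942
finger_force: 0.0
```

Run:
```python
from h import *
c,im=snap('wrist','w3');to((.425,.19,.17),12.25)
c2,i2=load('w2')
cv2.imwrite('pics/v3.png',np.vstack([cv2.resize(im[60:330,160:480],None,fx=1.25,fy=1.25),cv2.resize(i2[90:170,250:410],None,fx=2.5,fy=2.5,interpolation=cv2.INTER_CUBIC)])[:,:,::-1])
for n in('w1','w2','w3','top0'):
    c,im=load(n);hsv=cv2.cvtColor(im,cv2.COLOR_RGB2HSV)
    for k,lo,hi,a in (('red',(0,170,100),(8,255,255),40),('brass',(16,100,60),(26,255,255),12),('copper',(5,120,140),(15,255,255),150),('yel',(24,180,90),(34,255,255),60)):
        N,l,s,ce=cv2.connectedComponentsWithStats(cv2.inRange(hsv,np.array(lo),np.array(hi)))
        print(n,k,[(ce[i].round(1).tolist(),s[i].tolist()) for i in range(1,N) if s[i,4]>=a and s[i,1]<300][:7])
```

```text
at [0.4216 0.187  0.1704] [1.799e+02 6.000e-02 1.181e+01] t 2.72 w 0.0938 F [ 0.2  0.1 -0.1]
turn45 [ 0.0022  0.0012 -0.0097] shift100 in tool now [ 0.0398 -0.0219  0.0043] in tool at target [ 0.0399 -0.0215  0.0044]
w1 red [([242.9, 114.8], [220, 109, 44, 15, 259]), ([238.4, 135.1], [218, 123, 42, 23, 248])]
w1 brass [([4.2, 14.7], [0, 1, 11, 27, 230]), ([124.4, 13.0], [115, 3, 17, 19, 157]), ([225.2, 24.2], [215, 13, 18, 20, 160]), ([307.5, 130.6], [270, 61, 84, 120, 3147]), ([36.1, 151.6], [10, 126, 63, 64, 766]), ([276.9, 186.0], [265, 171, 32, 23, 188]), ([61.8, 183.3], [55, 176, 14, 14, 63])]
w1 copper [([173.4, 17.4], [148, 0, 51, 38, 1716]), ([334.2, 115.5], [312, 72, 52, 79, 671]), ([302.2, 112.7], [288, 94, 31, 39, 393]), ([92.0, 189.3], [58, 163, 76, 45, 488])]
w1 yel [([292.7, 154.9], [271, 134, 44, 46, 1355])]
w2 red [([17.2, 26.5], [0, 9, 36, 43, 84]), ([38.1, 132.2], [21, 121, 34, 24, 124]), ([156.1, 142.1], [144, 131, 25, 24, 435]), ([61.2, 161.5], [59, 156, 6, 13, 54]), ([48.2, 221.4], [42, 197, 13, 49, 183]), ([382.3, 203.5], [362, 198, 40, 12, 223]), ([379.2, 222.0
[... 1009 characters left out ...]
, ([348.0, 294.8], [315, 283, 65, 23, 308]), ([508.8, 298.7], [504, 293, 9, 13, 70]), ([108.8, 328.2], [102, 295, 20, 62, 350]), ([532.3, 328.5], [518, 294, 23, 63, 423])]
w3 copper [([526.0, 164.7], [497, 148, 61, 36, 1570])]
w3 yel []
top0 red [([230.8, 219.3], [225, 213, 13, 13, 128]), ([364.1, 232.2], [354, 228, 21, 10, 55]), ([365.3, 244.3], [354, 241, 24, 8, 49])]
top0 brass [([347.1, 190.6], [344, 186, 9, 9, 36]), ([414.5, 223.8], [404, 189, 23, 61, 746]), ([297.4, 201.3], [293, 197, 9, 8, 38]), ([237.3, 220.7], [234, 215, 6, 12, 18]), ([404.5, 256.3], [397, 245, 20, 17, 109])]
top0 copper [([321.5, 195.3], [309, 185, 28, 21, 352])]
top0 yel [([415.9, 237.2], [407, 228, 19, 21, 285])]
```

View pics/v3.png

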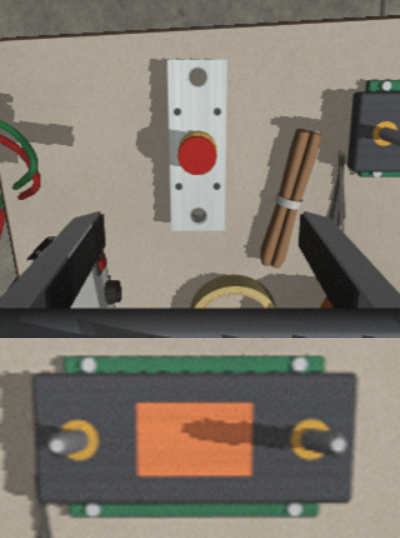

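The view shows the plate upright between the fingers, with holes at about (318,121) and (319,232) and the red cap at (317,184). Both rings and rod tops of the jig are clear.

Run:
```python
from h import *
C={n:load(n) for n in('w1','w2','w3','top0')}
def T(n,a,pa,b,pb):
    X,e=tri(C[a][0],pa,C[b][0],pb);print(n,a,b,X.round(4),'gap',e.round(4))
bc=lambda b:(b[0]+(b[2]-1)/2,b[1]+(b[3]-1)/2)
T('punch','w2',(156.1,142.1),'w3',(317.4,183.8))
T('punch','w3',(317.4,183.8),'top0',(230.8,219.3))
rA={'w1':(115,3,17,19),'w2':(274,123,16,16),'w3':(458,157,20,20),'top0':(293,197,9,8)}
rB={'w1':(215,13,18,20),'w2':(366,122,16,17),'w3':(574,156,21,20),'top0':(344,186,9,9)}
for nm,r in(('A',rA),('B',rB)):
    for n in r: print('ring',nm,n,plane(C[n][0],[bc(r[n])],.03)[0].round(4))
    T('ring'+nm,'w1',bc(r['w1']),'w2',bc(r['w2']));T('ring'+nm,'w1',bc(r['w1']),'w3',bc(r['w3']))
    
cop={'w2':(305,116,46,29),'w3':(497,148,61,36),'top0':(309,185,28,21)}
for n in cop:
    ce={'w2':(327.2,130),'w3':(526,164.7),'top0':(321.5,195.3)}[n]
    print('copper',n,plane(C[n][0],[ce],.03)[0].round(4))
# rod tops seen in w2 crop
for p in((250+58/2.5,90+(443-338)/2.5),(250+337/2.5,90+(443-338)/2.5)): print('rodtop w2',plane(C['w2'][0],[p],.11)[0].round(4))
# plate
c,im=C['w3'];hsv=cv2.cvtColor(im,cv2.COLOR_RGB2HSV)
roi=np.zeros(im.shape[:2],np.uint8);roi[80:260,270:370]=255
m=cv2.inRange(hsv,np.array((85,0,120)),np.array((125,80,255)))&roi
m=cv2.morphologyEx(m,cv2.MORPH_OPEN,np.ones((3,3)))
cn=max(cv2.findContours(m,cv2.RETR_EXTERNAL,cv2.CHAIN_APPROX_NONE)[0],key=cv2.contourArea)
b=cv2.boxPoints(cv2.minAreaRect(cn));P=plane(c,b,.022);print('plate corners',b.round(1).tolist(),P.round(4).tolist(),P.mean(0).round(4),[np.linalg.norm(P[i]-P[i-1]).round(4) for i in range(4)])
g=cv2.cvtColor(im,cv2.COLOR_RGB2GRAY)
H=[]
for y0 in(112,224):
    s=g[y0-2:y0+20,306:332];k=(s<150).astype(np.uint8)
    N,l,st,ce=cv2.connectedComponentsWithStats(k);i=1+np.argmax(st[1:,4]);q=ce[i]+[306,y0-2];H.append(plane(c,[q],.022)[0]);print('hole',q.round(1),st[i,2:],H[-1].round(4))
d=H[0]-H[1];print('mid',((H[0]+H[1])/2).round(4),np.linalg.norm(d).round(4),np.degrees(np.arctan2(d[1],d[0])))
```

```text
punch w2 w3 [0.4239 0.1917 0.0469] gap 0.0003
punch w3 top0 [0.4245 0.1917 0.0503] gap 0.0003
ring A w1 [0.4745 0.0296 0.03  ]
ring A w2 [0.4744 0.0294 0.03  ]
ring A w3 [0.4743 0.0303 0.03  ]
ring A top0 [0.4746 0.0312 0.03  ]
ringA w1 w2 [0.4744 0.0294 0.0304] gap 0.0001
ringA w1 w3 [0.4744 0.03   0.0294] gap 0.0003
ring B w1 [ 0.5021 -0.0963  0.03  ]
ring B w2 [ 0.5022 -0.0964  0.03  ]
ring B w3 [ 0.5022 -0.0973  0.03  ]
ring B top0 [ 0.5023 -0.0961  0.03  ]
ringB w1 w2 [ 0.5022 -0.0964  0.0302] gap 0.0001
ringB w1 w3 [ 0.5021 -0.0966  0.0309] gap 0.0002
copper w2 [ 0.4885 -0.033   0.03  ]
copper w3 [ 0.4897 -0.0332  0.03  ]
copper top0 [ 0.4883 -0.0298  0.03  ]
rodtop w2 [0.4753 0.0295 0.11  ]
rodtop w2 [ 0.5026 -0.0967  0.11  ]Traceback (most recent call last):
  File "<stdin>", line 25, in <module>
ValueError: max() iterable argument is empty
```

Run:
```python
from h import *
c,im=load('w3');g=cv2.cvtColor(im,cv2.COLOR_RGB2GRAY)
print(g[150,285:350:1].tolist());print(im[150,320],im[150,380])
roi=np.zeros(g.shape,np.uint8);roi[85:270,275:365]=255
m=((im[:,:,2].astype(int)-im[:,:,0]>-8)&(g>130)).astype(np.uint8)*255&roi
m=cv2.morphologyEx(m,cv2.MORPH_OPEN,np.ones((3,3)))
cn=max(cv2.findContours(m,cv2.RETR_EXTERNAL,cv2.CHAIN_APPROX_NONE)[0],key=cv2.contourArea)
b=cv2.boxPoints(cv2.minAreaRect(cn));P=plane(c,b,.022);print('plate',b.round(1).tolist(),P.mean(0).round(4),[np.linalg.norm(P[i]-P[i-1]).round(4) for i in range(4)])
H=[]
for y0 in(112,224):
    s=g[y0-2:y0+20,306:332];k=(s<150).astype(np.uint8)
    N,l,st,ce=cv2.connectedComponentsWithStats(k);i=1+np.argmax(st[1:,4]);q=ce[i]+[306,y0-2];H.append(plane(c,[q],.022)[0]);print('hole',q.round(1),st[i].tolist(),H[-1].round(4))
d=H[0]-H[1];print('mid',((H[0]+H[1])/2).round(4),np.linalg.norm(d).round(4),np.degrees(np.arctan2(d[1],d[0])))
m=(H[0]+H[1])/2;to((m[0],m[1],.07),np.degrees(np.arctan2(d[1],d[0])))
```

```text
[102, 106, 104, 104, 101, 102, 103, 104, 101, 135, 180, 203, 198, 179, 115, 71, 72, 72, 79, 129, 183, 201, 204, 202, 206, 200, 199, 197, 199, 202, 205, 200, 201, 199, 200, 197, 196, 200, 198, 195, 194, 197, 193, 200, 200, 176, 114, 76, 69, 71, 80, 126, 185, 199, 198, 189, 172, 160, 157, 157, 160, 161, 159, 164, 160]
[191 201 196] [170 162 147]
plate [[294.0, 108.0], [341.0, 108.0], [341.0, 243.0], [294.0, 243.0]] [0.4241 0.1919 0.022 ] [np.float64(0.1582), np.float64(0.0514), np.float64(0.1582), np.float64(0.0574)]
hole [318.  121.1] [5, 4, 15, 15, 176] [0.4881 0.2045 0.022 ]
hole [318.5 232.1] [6, 4, 14, 13, 136] [0.3607 0.1774 0.022 ]
mid [0.4244 0.191  0.022 ] 0.1302 12.011408281708865
at [0.4216 0.187  0.1704] [1.799e+02 6.000e-02 1.181e+01] t 2.72 w 0.0938 F [ 0.2  0.1 -0.1]
turn45 [ 0.0022  0.0012 -0.0044] shift100 in tool now [ 0.037  -0.0345  1.0043] in tool at target [ 0.0362 -0.0326  1.0044]
```

Call:
{"name": "move_arm", "arguments": {
  "motion": [0.002, 0.001, -0.0044, 0.037, -0.034, 0.2, 1, 0, 0, 0, 0, 0, 0.35, 1, 0, 0, 0, 0, 0, 0.35, 1, 0, 0, 0, 0, 0, 0.35, 1, 0, 0, 0, 0, 0, 0.25, 1, 0, 0, 0, 0, 0, 0.1, 1, 0, 0, 0, 0, 0, 0.03, 1, 0, 0, 0, 0, 0, 0, 1, 0, 0, 0, 0, 0, 0, 0, 0, 0, 0, 0, 0, 0, 0, 0, 0, 0, 0, 0, 0, 0, 0, 0, 0, 0, 0, 0, 0]
}}

```text
time: 3.72
tool_pos: [0.4251, 0.1935, 0.0092]
ee_rot: [-3.14, -0.004, 0.211]
wrist_force: [-0.3, -0.2, 0.6]
width: 0.0706
finger_force: 0.0
```

```bash
python3 -c "
from h import *
to((.4883,-.0334,.2),102.4)"
```

```text
at [0.4251 0.1935 0.0092] [-179.9   -0.2   12.1] t 3.72 w 0.0706 F [-0.3 -0.2  0.6]
turn45 [ 1.9000e-03 -5.2000e-03 -2.0067e+00] shift100 in tool now [ 0.1493  2.3482 -1.9115] in tool at target [-2.3521  0.1301 -1.9081]
```

Call:
{"name": "move_arm", "arguments": {
  "motion": [0, 0, 0, 0, 0, 0, 0, 0, 0, 0, 0, 0, 0, 0, 0, 0, 0, 0, 0, 0, 0, 0, 0, 0, 0, 0, 0, 0, 0, 0, 0, 0, 0, 0, 0, 0, 0, 0, 0, 0, 0, 0]
}}

```text
time: 4.22
tool_pos: [0.424, 0.1928, 0.0077]
ee_rot: [-3.141, -0.001, 0.211]
wrist_force: [0.3, -1.3, 0.5]
width: 0.0333
finger_force: 30.0
```

Run:
```python
from h import *
c,im=snap('wrist','w4');to((.4883,-.0334,.2),102.4)
g=cv2.cvtColor(im,cv2.COLOR_RGB2GRAY)
print(proj(c,[(.4881,.2045,.022),(.3607,.1774,.022),(.4244,.191,.052)]).round(1))
cv2.imwrite('pics/v4.png',cv2.resize(im[120:330,200:440],None,fx=2,fy=2)[:,:,::-1])
```

```text
at [0.424  0.1928 0.0077] [-1.7996e+02 -3.0000e-02  1.2100e+01] t 4.27 w 0.033 F [-0.6 -1.1  0.9]
turn45 [-1.0000e-04 -1.2000e-03 -2.0068e+00] shift100 in tool now [ 0.1558  2.3453 -1.924 ] in tool at target [-2.3473  0.1423 -1.9225]
[[323.9 130.2]
 [323.3 315.7]
 [323.9 247.6]]
```

View pics/v4.png

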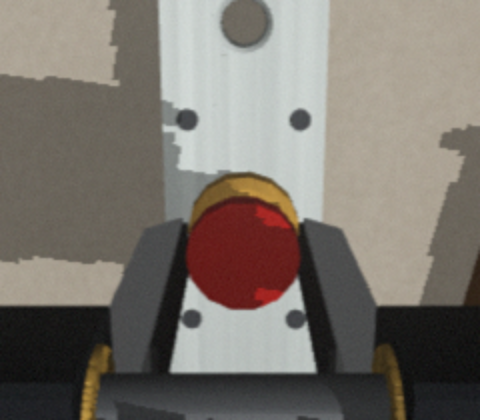

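The fingers seem closed to 33 mm at the red cap (crop (187–300, 222)), not on the 52 mm plate. I'll work out at what height their tips really are.

Run:
```python
from h import *
c,im=load('w4');o=robot.get_obs();T=Ro.from_euler('xyz',o['ee_rot'])
for z in(0,-.0188,-.04):
  for w in(.033,.052): print(z,w,proj(c,o['tool_pos']+T.apply([(.008,-w/2,z),(.008,w/2,z),(.008,w/2+.0125,z)])).round(1).tolist())
print(o['finger_force'],o['width'],o['wrist_force'])
c,im=load('w3');o3=np.array([.4216,.187,.1704]);T=Ro.from_euler('xyz',np.radians([179.9,.06,11.81]))
print('w3 open',proj(c,o3+T.apply([(.008,-.047,0),(.008,.047,0),(-.008,.047,0)])).round(1).tolist())
cv2.imwrite('pics/v5.png',cv2.resize(im[180:330,180:460],None,fx=2,fy=2)[:,:,::-1])
```

```text
0 0.033 [[297.3, 212.6], [344.1, 212.5], [361.9, 212.5]]
0 0.052 [[283.9, 212.6], [357.6, 212.5], [375.3, 212.5]]
-0.0188 0.033 [[295.3, 220.8], [346.2, 220.8], [365.5, 220.8]]
-0.0188 0.052 [[280.6, 220.9], [360.9, 220.8], [380.2, 220.8]]
-0.04 0.033 [[292.5, 232.1], [349.1, 232.0], [370.5, 232.0]]
-0.04 0.052 [[276.2, 232.1], [365.4, 232.0], [386.8, 232.0]]
30.00029146671295 0.0330435904906697 [-0.61568443 -1.10253814  0.90234433]
w3 open [[254.8, 212.1], [388.9, 212.2], [387.6, 233.6]]
```

Run:
```python
from h import *
c,im=load('scene0')
T=Ro.from_euler('xyz',[-3.14,0,.3017]);p=np.array([.1634,-.5247,.17])
for z in(0,-.02,-.04,-.06):print(z,proj(c,p+T.apply([(0,-.05,z),(0,.05,z),(0,-.06,z)])).round(1).tolist())
a=im[80:170,540:640];b=load('w3')[1][190:300,190:450]
cv2.imwrite('pics/v5.png',np.vstack([cv2.resize(a,(600,300)),cv2.resize(b,(600,254))])[:,:,::-1])
```

```text
0 [[569.6, 174.6], [572.1, 158.9], [569.3, 176.3]]
-0.02 [[572.5, 166.7], [574.8, 151.5], [572.2, 168.4]]
-0.04 [[575.4, 158.7], [577.4, 144.0], [575.2, 160.3]]
-0.06 [[578.3, 150.5], [580.1, 136.3], [578.1, 152.1]]
```

View pics/v5.png

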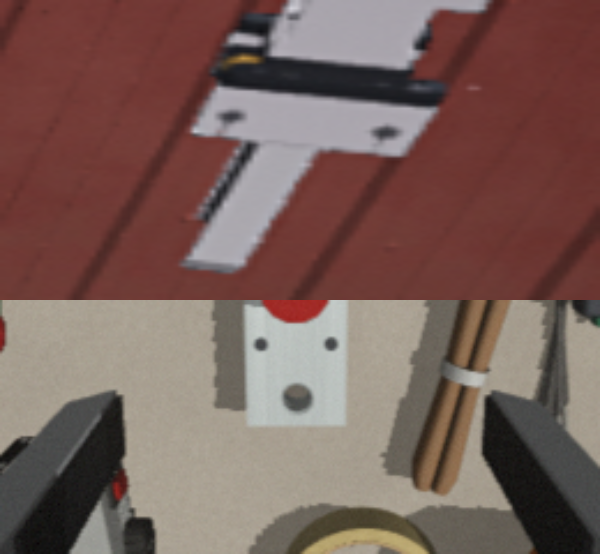

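Both cameras put the real fingertips about 37 mm short of the reported TCP: in the scene view the tip is at (575,159), where TCP−38 mm projects. So I allow a 37 mm tool offset, open, go lower in small steps and watch the force.

Call:
{"name": "move_arm", "arguments": {
  "motion": [0, 0, 0, 0, 0, 0, 1, 0, 0, 0, 0, 0, 0, 1, 0, 0, 0, 0, 0, 0, 1, 0, 0, 0, 0, 0, 0, 1, 0, 0, 0, 0, 0, 0, 1, 0, 0, 0, 0, 0, 0, 1, 0, 0, 0, 0, 0, 0, 1, 0, 0, 0, 0, 0.015, 0.1, 1, 0, 0, 0, 0, 0, 0.1, 1, 0, 0, 0, 0, 0, 0.05, 1, 0, 0, 0, 0, 0, 0.03, 1, 0, 0, 0, 0, 0, 0, 1]
}}

```text
time: 5.27
tool_pos: [0.4231, 0.1914, -0.0218]
ee_rot: [-3.14, 0.002, 0.211]
wrist_force: [-1.1, 0.7, -0.0]
width: 0.0943
finger_force: 0.0
```

Call:
{"name": "move_arm", "arguments": {
  "motion": [0, 0, 0, 0.01, 0, 0.03, 1, 0, 0, 0, 0, 0, 0.03, 1, 0, 0, 0, 0, 0, 0.03, 1, 0, 0, 0, 0, 0, 0, 1]
}}

```text
time: 5.6
tool_pos: [0.4249, 0.1919, -0.0298]
ee_rot: [-3.14, 0.0, 0.211]
wrist_force: [-1.3, 0.5, -0.1]
width: 0.0944
finger_force: 0.0
```

Clear of the bench; close here.

Call:
{"name": "move_arm", "arguments": {
  "motion": [0, 0, 0, 0, 0, 0, 0, 0, 0, 0, 0, 0, 0, 0, 0, 0, 0, 0, 0, 0, 0, 0, 0, 0, 0, 0, 0, 0, 0, 0, 0, 0, 0, 0, 0, 0, 0, 0, 0, 0, 0, 0, 0, 0, 0, 0, 0, 0, 0]
}}

```text
time: 6.18
tool_pos: [0.4253, 0.1922, -0.0292]
ee_rot: [-3.14, -0.001, 0.211]
wrist_force: [0.3, -0.7, -0.4]
width: 0.0519
finger_force: 30.0
```

Call:
{"name": "move_arm", "arguments": {
  "motion": [0, 0, 0, 0, 0, -0.1, 0, 0, 0, 0, 0, 0, -0.35, 0, 0, 0, 0, 0, 0, -0.35, 0, 0, 0, 0, 0, 0, -0.35, 0, 0, 0, 0, 0, 0, -0.35, 0, 0, 0, 0, 0.02, 0.33, 0, 0, 0, 0, 0, 0.02, 0.33, 0, 0, 0, 0, 0, 0.02, 0.33, 0, 0, 0, 0, 0, 0.02, 0.33, 0, 0, 0, 0, 0, 0.02, 0.33, 0, 0, 0, 0, 0, 0.02, 0.33, 0, 0, 0, 0, 0, 0.02, 0.33, 0, 0]
}}

```text
time: 7.18
tool_pos: [0.4864, -0.0327, 0.1197]
ee_rot: [-3.139, 0.001, 0.211]
wrist_force: [-0.2, -0.2, -4.8]
width: 0.0518
finger_force: 30.0
```

Call:
{"name": "move_arm", "arguments": {
  "motion": [0, 0, -0.1544, 0, 0, 0, 0, 0, 0, -0.1544, 0, 0, 0, 0, 0, 0, -0.1544, 0, 0, 0, 0, 0, 0, -0.1544, 0, 0, 0, 0, 0, 0, -0.1544, 0, 0, 0, 0, 0, 0, -0.1544, 0, 0, 0, 0, 0, 0, -0.1544, 0, 0, 0, 0, 0, 0, -0.1544, 0, 0, 0, 0, 0, 0, -0.1544, 0, 0, 0, 0, 0, 0, -0.1544, 0, 0, 0, 0, 0, 0, -0.1544, 0, 0, 0, 0, 0, 0, -0.1544, 0, 0, 0, 0]
}}

```text
time: 8.18
tool_pos: [0.4862, -0.0311, 0.1195]
ee_rot: [-3.139, -0.002, 1.672]
wrist_force: [-0.2, -0.1, -6.3]
width: 0.0516
finger_force: 30.0
```

Call:
{"name": "move_arm", "arguments": {
  "motion": [0, 0, -0.1544, 0, 0, 0, 0, 0, 0, 0, 0, 0, 0, 0, 0, 0, 0, 0, 0, 0, 0, 0, 0, 0, 0, 0, 0, 0]
}}

```text
time: 8.52
tool_pos: [0.4868, -0.0311, 0.12]
ee_rot: [-3.141, -0.002, 1.785]
wrist_force: [-0.2, 0.7, -4.9]
width: 0.0517
finger_force: 30.0
```

Run:
```python
from h import *
c,im=snap('wrist','w6');to((.4883,-.0334,.14),102.4)
cv2.imwrite('pics/v6.png',im[:,:,::-1])
hsv=cv2.cvtColor(im,cv2.COLOR_RGB2HSV)
N,l,s,ce=cv2.connectedComponentsWithStats(cv2.inRange(hsv,np.array((0,150,60)),np.array((8,255,255))))
print([(ce[i].round(1).tolist(),s[i].tolist()) for i in range(1,N) if s[i,4]>300])
```

```text
at [ 0.4869 -0.0312  0.1201] [-1.800e+02 -1.000e-01  1.023e+02] t 8.57 w 0.0518 F [-0.1 -0.4 -4.3]
turn45 [-0.0001 -0.0023 -0.0023] shift100 in tool now [-0.0243  0.0084 -0.1991] in tool at target [-0.0247  0.0084 -0.199 ]
[([198.1, 255.7], [185, 238, 25, 35, 328]), ([222.3, 261.2], [214, 240, 18, 50, 374]), ([321.2, 277.5], [286, 244, 71, 63, 3555])]
```

View pics/v6.png

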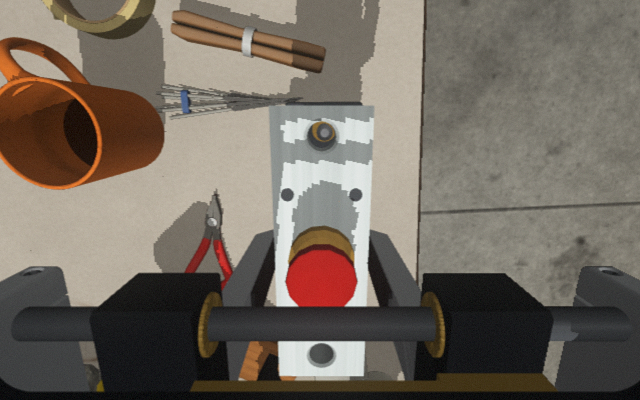

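Plate is in hand over the jig: front hole at (322,135) with the rod and ring visible through it, rear hole (321,354), cap (321,275).

Run:
```python
from h import *
c,im=load('w6');g=cv2.cvtColor(im,cv2.COLOR_RGB2GRAY).astype(int)
print('row135',g[135,300:346].tolist());print('col322',g[110:160,322].tolist());print('col321',g[335:375,321].tolist());print('row354',g[354,300:345].tolist())
zt=.1712
A=plane(c,[(322,135)],zt)[0];B=plane(c,[(321,354)],zt)[0];R=plane(c,[(321,275)],zt+.03)[0]
print(A,B,(A+B)/2,np.linalg.norm(A-B),np.degrees(np.arctan2(*(A-B)[1::-1])),'cap',R)
print('rod A top',proj(c,[(.4748,.0297,.11),(.4744,.0296,.03),(.5022,-.0965,.11)]).round(1))
```

```text
row135 [223, 221, 220, 207, 190, 183, 151, 98, 69, 61, 61, 55, 60, 87, 108, 118, 104, 81, 65, 64, 80, 106, 131, 133, 133, 131, 127, 115, 94, 74, 71, 79, 96, 106, 89, 93, 137, 161, 170, 194, 214, 217, 215, 219, 226, 225]
col322 [141, 147, 147, 147, 142, 146, 147, 149, 198, 201, 196, 154, 117, 91, 76, 76, 80, 80, 87, 112, 129, 130, 129, 133, 133, 131, 109, 76, 60, 64, 86, 87, 64, 61, 62, 64, 63, 65, 81, 80, 85, 111, 128, 130, 141, 145, 144, 144, 141, 152]
col321 [59, 51, 49, 53, 51, 61, 179, 216, 119, 80, 75, 78, 79, 77, 78, 78, 79, 80, 79, 82, 77, 81, 79, 76, 74, 76, 74, 74, 88, 127, 134, 134, 157, 216, 224, 225, 223, 221, 222, 224]
row354 [225, 224, 221, 224, 223, 225, 213, 180, 159, 122, 80, 80, 82, 78, 79, 82, 80, 82, 81, 79, 79, 82, 79, 75, 74, 66, 68, 69, 71, 67, 64, 67, 62, 111, 148, 173, 203, 222, 222, 222, 222, 222, 223, 220, 219]
[0.47235752 0.03205587 0.1712    ] [ 0.49947607 -0.09550911  0.1712    ] [ 0.4859168  -0.03172662  0.1712    ] 0.130415636623223 102.00162230246426 cap [ 0.48500451 -0.02864272  0.2012    ]
rod A top [[324.5 135. ]
 [323.2 131. ]
 [324.1 300.6]]
```

Call:
{"name": "move_arm", "arguments": {
  "motion": [0, 0, -0.006, -0.018, 0.023, 0, 0, 0, 0, 0, 0, 0, 0.15, 0, 0, 0, 0, 0, 0, 0.15, 0, 0, 0, 0, 0, 0, 0, 0, 0, 0, 0, 0, 0, 0.05, 0, 0, 0, 0, 0, 0, 0.04, 0, 0, 0, 0, 0, 0, 0.04, 0, 0, 0, 0, 0, 0, 0.04, 0, 0, 0, 0, 0, 0, 0.04, 0, 0, 0, 0, 0, 0, 0, 0]
}}

```text
time: 9.4
tool_pos: [0.4894, -0.0323, 0.0686]
ee_rot: [-3.141, -0.002, 1.792]
wrist_force: [0.1, -0.3, -5.8]
width: 0.0516
finger_force: 30.0
```

Run:
```python
from h import *
c,im=snap('wrist','w7');to((.4895,-.033,.0),102.4)
print(robot.get_obs()['wrist_torque'].round(2))
g=cv2.cvtColor(im,cv2.COLOR_RGB2GRAY).astype(int)
p=proj(c,[(.4744,.0296,.143)])[0];print(p)
print('row',g[int(p[1]),300:346].tolist());print('col',g[105:165,322].tolist())
```

```text
at [ 0.4896 -0.0323  0.0689] [-1.7999e+02 -1.0000e-01  1.0268e+02] t 9.45 w 0.0515 F [-0.5  0.7 -6.1]
turn45 [-0.0002 -0.0023  0.0063] shift100 in tool now [-0.0078 -0.0025  0.6895] in tool at target [-0.0065 -0.0025  0.6895]
[-0.08 -0.11  0.04]
[321.32391963 140.28594447]
row [220, 221, 218, 210, 185, 167, 163, 135, 89, 71, 66, 59, 75, 93, 93, 70, 60, 62, 60, 58, 56, 61, 63, 63, 62, 63, 64, 66, 79, 95, 95, 76, 62, 62, 68, 86, 100, 105, 120, 148, 151, 154, 183, 215, 219, 220]
col [94, 138, 137, 146, 140, 141, 140, 138, 141, 140, 142, 143, 138, 115, 191, 196, 133, 78, 81, 81, 82, 84, 94, 121, 127, 121, 128, 125, 128, 124, 123, 126, 128, 131, 82, 63, 61, 61, 69, 64, 62, 59, 65, 84, 80, 81, 111, 129, 129, 133, 141, 140, 139, 144, 142, 141, 146, 209, 219, 217]
```

Entered cleanly, with no side force. Continue down.

Call:
{"name": "move_arm", "arguments": {
  "motion": [0, 0, 0.003, 0, 0, 0.055, 0, 0, 0, 0.003, 0, 0, 0.055, 0, 0, 0, 0, 0, 0, 0.055, 0, 0, 0, 0, 0, 0, 0.055, 0, 0, 0, 0, 0, 0, 0.055, 0, 0, 0, 0, 0, 0, 0.055, 0, 0, 0, 0, 0, 0, 0.055, 0, 0, 0, 0, 0, 0, 0.055, 0, 0, 0, 0, 0, 0, 0.055, 0, 0, 0, 0, 0, 0, 0.055, 0, 0, 0, 0, 0, 0, 0.04, 0, 0, 0, 0, 0, 0, 0, 0]
}}

```text
time: 10.45
tool_pos: [0.4891, -0.0321, 0.0092]
ee_rot: [-3.14, -0.002, 1.787]
wrist_force: [-0.4, -0.2, -5.6]
width: 0.0519
finger_force: 30.0
```

Call:
{"name": "move_arm", "arguments": {
  "motion": [0, 0, 0, 0, 0, 0.025, 0, 0, 0, 0, 0, 0, 0.02, 0, 0, 0, 0, 0, 0, 0.015, 0, 0, 0, 0, 0, 0, 0.01, 0, 0, 0, 0, 0, 0, 0, 0]
}}

```text
time: 10.87
tool_pos: [0.49, -0.0323, 0.0033]
ee_rot: [3.141, -0.001, 1.787]
wrist_force: [0.6, -0.9, -5.3]
width: 0.0519
finger_force: 30.0
```

Call:
{"name": "move_arm", "arguments": {
  "motion": [0, 0, 0, 0, 0, 0.01, 0, 0, 0, 0, 0, 0, 0.01, 0, 0, 0, 0, 0, 0, 0, 0]
}}

```text
time: 11.12
tool_pos: [0.4899, -0.0323, 0.0013]
ee_rot: [3.141, -0.002, 1.788]
wrist_force: [0.4, 0.0, -5.6]
width: 0.052
finger_force: 30.0
```

Call:
{"name": "move_arm", "arguments": {
  "motion": [0, 0, 0, 0, 0, 0.01, 0, 0, 0, 0, 0, 0, 0.01, 0, 0, 0, 0, 0, 0, 0, 0]
}}

```text
time: 11.37
tool_pos: [0.4902, -0.0323, 0.0009]
ee_rot: [3.141, -0.001, 1.788]
wrist_force: [-3.4, 1.2, 4.6]
width: 0.0512
finger_force: 30.0
```

Touched down (force change of about 10 N). Release and rise.

Call:
{"name": "move_arm", "arguments": {
  "motion": [0, 0, 0, 0, 0, 0, 1, 0, 0, 0, 0, 0, 0, 1, 0, 0, 0, 0, 0, 0, 1, 0, 0, 0, 0, 0, 0, 1, 0, 0, 0, 0, 0, 0, 1, 0, 0, 0, 0, 0, 0, 1, 0, 0, 0, 0, 0, -0.2, 1, 0, 0, 0, 0, 0, -0.35, 1, 0, 0, 0, 0, 0, -0.35, 1, 0, 0, 0, 0, 0, -0.35, 1, 0, 0, 0, 0, 0, -0.35, 1, 0, 0, 0, 0, 0, 0, 1]
}}

```text
time: 12.37
tool_pos: [0.4944, -0.0333, 0.1681]
ee_rot: [3.127, 0.004, 1.787]
wrist_force: [0.1, -0.7, 1.1]
width: 0.094
finger_force: 0.0
```

Run:
```python
from h import *
c,im=snap('wrist','w8');ct,it=snap('top','top8')
hsv=cv2.cvtColor(im,cv2.COLOR_RGB2HSV)
N,l,s,ce=cv2.connectedComponentsWithStats(cv2.inRange(hsv,np.array((0,150,60)),np.array((8,255,255))))
for i in range(1,N):
    if s[i,4]>300: print(ce[i].round(1),s[i].tolist(),plane(c,[ce[i]],.082)[0].round(4))
to((.4886,-.033,.13),102.4)
# mallet: yellow faces & handle in w1,w2,top0
for n in('w1','w2','top0'):
    cc,i=load(n);h=cv2.cvtColor(i,cv2.COLOR_RGB2HSV)
    x0,y0,x1,y1={'w1':(250,50,400,200),'w2':(420,140,510,300),'top0':(380,180,440,270)}[n]
    r=h[y0:y1,x0:x1];
    for k,lo,hi in(('yel',(24,180,90),(34,255,255)),('wood',(12,60,140),(22,150,255))):
        m=cv2.inRange(r,np.array(lo),np.array(hi));N,l,s,ce=cv2.connectedComponentsWithStats(m);j=1+np.argmax(s[1:,4])
        cn=max(cv2.findContours((l==j).astype(np.uint8),cv2.RETR_EXTERNAL,cv2.CHAIN_APPROX_NONE)[0],key=cv2.contourArea)+np.array([x0,y0])
        (mx,my),(w,hh),a=cv2.fitEllipse(cn) if k=='yel' else cv2.minAreaRect(cn)
        print(n,k,(ce[j]+[x0,y0]).round(1),s[j,4],(round(mx,1),round(my,1)),round(w,1),round(hh,1),round(a,1), cv2.boxPoints(cv2.minAreaRect(cn)).round(0).tolist() if k=='wood' else '')
```

```text
[315.5 193.7] [300, 178, 32, 33, 856] [ 0.4888 -0.0325  0.082 ]
at [ 0.4912 -0.0328  0.1613] [1.7972e+02 2.0000e-02 1.0241e+02] t 12.47 w 0.0943 F [-0.2  0.1 -0.3]
turn45 [0.0063 0.0003 0.0003] shift100 in tool now [ 0.0035 -0.0273  0.3132] in tool at target [ 0.0034 -0.0258  0.3133]
w1 yel [292.7 154.9] 1355 (292.5, 155.3) 40.2 42.5 1.2 
w1 wood [325.7 101.7] 1368 (326.1, 101.2) 16.9 86.7 30.5 [[297.0, 134.0], [341.0, 60.0], [355.0, 68.0], [311.0, 143.0]]
w2 yel [487.7 267.8] 991 (487.5, 267.9) 31.8 38.5 171.4 
w2 wood [487.6 204.7] 1152 (487.6, 204.2) 13.2 91.9 12.7 [[471.0, 248.0], [491.0, 158.0], [504.0, 161.0], [484.0, 250.0]]
top0 yel [415.9 237.2] 285 (415.9, 237.4) 16.8 20.8 162.2 
top0 wood [415.9 208.7] 240 (415.9, 208.6) 6.6 37.2 4.8 [[411.0, 227.0], [414.0, 190.0], [421.0, 190.0], [418.0, 227.0]]
```

Plate is home: the cap appears at (.489,−.0325), on the jig's centre. Next, the mallet.

Run:
```python
from h import *
C={n:load(n)[0] for n in('w1','w2','top0')}
F={'w1':(292.5,155.3),'w2':(487.5,267.9),'top0':(415.9,237.4)}
E={'w1':(348,64),'w2':(497.5,159.5),'top0':(417.5,190)}
for a,b in(('w1','w2'),('w1','top0'),('w2','top0')):
    print(a,b,'face',*[x.round(4) for x in tri(C[a],F[a],C[b],F[b])],'end',*[x.round(4) for x in tri(C[a],E[a],C[b],E[b])])
# predict from rest estimate
yaw=np.radians(168.3);rx=np.array([np.cos(yaw),np.sin(yaw),0]);z=np.array([0,0,1.])
mx=.853*rx+.523*z;mz=-.523*rx+.853*z;O=np.array([.432,-.248,0])+.07*rx+.128*z
print('pred head',O,'face',O+.042*mz,'end top',O-.162*mx+.014*mz,'grip',O-.085*mx)
```

```text
w1 w2 face [ 0.3825 -0.2372  0.1607] 0.0011 end [ 0.4997 -0.2655  0.0561] 0.0003
w1 top0 face [ 0.3816 -0.2367  0.1567] 0.0002 end [ 0.5007 -0.2657  0.0516] 0.0007
w2 top0 face [ 0.3824 -0.2365  0.1606] 0.0021 end [ 0.4999 -0.2641  0.0588] 0.0002
pred head [ 0.3634544  -0.23380489  0.128     ] face [ 0.38496401 -0.23825932  0.163826  ] end top [ 0.50593916 -0.26331206  0.055216  ] grip [ 0.43445295 -0.24850798  0.083545  ]
```

```bash
cat >> h.py <<'E'
def frame(yaw,tilt=31.5):
    "tool frame gripping mallet: tx=mallet x, tz=-mallet z"
    y=np.radians(yaw);t=np.radians(tilt);rx=np.array([np.cos(y),np.sin(y),0]);z=np.array([0,0,1.])
    mx=np.cos(t)*rx+np.sin(t)*z;mz=-np.sin(t)*rx+np.cos(t)*z
    return Ro.from_matrix(np.c_[mx,np.cross(-mz,mx),-mz]),mx,mz
E
python3 - <<'E'
from h import *
R,mx,mz=frame(167)
G=np.array([.4309,-.2483,.0835]);tcp=G-.056*mz
print(tcp);to(tcp+.11*mz,R=R)
E
```

```text
[ 0.40239001 -0.24171795  0.03575215]
at [ 0.4912 -0.0328  0.1613] [1.7972e+02 2.0000e-02 1.0241e+02] t 12.47 w 0.0943 F [-0.2  0.1 -0.3]
turn45 [ 0.3994  0.6274 -1.3961] shift100 in tool now [-2.0962 -0.7988  0.3145] in tool at target [-0.3192 -2.2356  0.1773]
```

Call:
{"name": "move_arm", "arguments": {
  "motion": [0, 0, 0, 0, 0, -0.4, 1, 0.0363, 0.057, -0.1269, 0, 0, -0.3, 1, 0.0363, 0.057, -0.1269, 0, 0, 0, 1, 0.0363, 0.057, -0.1269, 0, 0, 0, 1, 0.0363, 0.057, -0.1269, 0, 0, 0, 1, 0.0363, 0.057, -0.1269, 0, 0, 0, 1, 0.0363, 0.057, -0.1269, 0, 0, 0, 1, 0.0363, 0.057, -0.1269, 0, 0, 0, 1, 0.0363, 0.057, -0.1269, 0, 0, 0, 1, 0.0363, 0.057, -0.1269, 0, 0, 0, 1, 0.0363, 0.057, -0.1269, 0, 0, 0, 1, 0.0363, 0.057, -0.1269, 0, 0, 0, 1]
}}

```text
time: 13.47
tool_pos: [0.4893, -0.0329, 0.227]
ee_rot: [3.14, -0.561, 2.919]
wrist_force: [-0.1, 0.4, -0.2]
width: 0.0943
finger_force: 0.0
```

Run:
```python
from h import *
R,mx,mz=frame(167)
G=np.array([.4309,-.2483,.0835]);tcp=G-.056*mz
to(tcp+.13*mz,R=R);print(robot.get_obs()['joint_positions'].round(2))
```

```text
at [ 0.4893 -0.0329  0.227 ] [179.92 -32.14 167.26] t 13.47 w 0.0943 F [-0.1  0.4 -0.2]
turn45 [-0.0013 -0.0143  0.0049] shift100 in tool now [-0.6747 -2.2325  0.5221] in tool at target [-0.6775 -2.2304  0.5274]
[-0.2   0.42  0.98  0.02  2.31 -1.53]
```

Call:
{"name": "move_arm", "arguments": {
  "motion": [0, -0.014, 0.005, -0.0964, -0.319, 0.0746, 1, 0, 0, 0, -0.0964, -0.319, 0.0746, 1, 0, 0, 0, -0.0964, -0.319, 0.0746, 1, 0, 0, 0, -0.0964, -0.319, 0.0746, 1, 0, 0, 0, -0.0964, -0.319, 0.0746, 1, 0, 0, 0, -0.0964, -0.319, 0.0746, 1, 0, 0, 0, -0.0964, -0.319, 0.0746, 1, 0, 0, 0, 0, 0, 0, 1, 0, 0, 0, 0, 0, 0, 1]
}}

```text
time: 14.22
tool_pos: [0.467, -0.2578, 0.1468]
ee_rot: [-3.141, -0.55, 2.908]
wrist_force: [-0.3, -0.6, -0.0]
width: 0.0938
finger_force: 0.0
```

Run:
```python
from h import *
c,im=snap('wrist','w9')
R,mx,mz=frame(167)
G=np.array([.4309,-.2483,.0835]);tcp=G-.056*mz;H=G+.085*mx
to(tcp,R=R)
print('pred head top face',proj(c,[H+.042*mz,H+.022*mx+.042*mz,H-.022*mx+.042*mz,H-.162*mx+.014*mz,G+.014*mz]).round(1).tolist())
cv2.imwrite('pics/v9.png',im[:,:,::-1])
```

```text
at [ 0.4678 -0.2569  0.1481] [-179.97  -31.37  166.71] t 14.27 w 0.0939 F [ 0.3 -0.5 -0.3]
turn45 [ 0.0026  0.0028 -0.0054] shift100 in tool now [-0.0118 -0.0021  1.3089] in tool at target [-1.4700e-02  5.0000e-04  1.3089e+00]
pred head top face [[322.7, 105.5], [322.5, 73.7], [322.8, 135.8], [323.4, 283.8], [323.0, 206.1]]
```

View pics/v9.png

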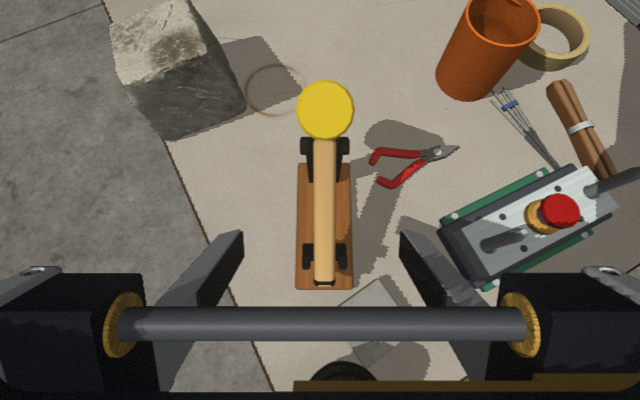

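w9 confirms it: the handle is vertical in the image at column 324, the head face is at (325,110), and the forks are well clear of the grip point.

Call:
{"name": "move_arm", "arguments": {
  "motion": [0.002, 0.002, -0.005, -0.02, 0.008, 0.2, 1, 0, 0, 0, 0, 0, 0.3, 1, 0, 0, 0, 0, 0, 0.3, 1, 0, 0, 0, 0, 0, 0.25, 1, 0, 0, 0, 0, 0, 0.15, 1, 0, 0, 0, 0, 0, 0.08, 1, 0, 0, 0, 0, 0, 0.03, 1, 0, 0, 0, 0, 0, 0, 1]
}}

```text
time: 14.93
tool_pos: [0.4048, -0.241, 0.0373]
ee_rot: [-3.14, -0.545, 2.916]
wrist_force: [0.1, -0.3, 0.5]
width: 0.0938
finger_force: 0.0
```

Call:
{"name": "move_arm", "arguments": {
  "motion": [0, 0, 0, 0, 0, 0, 0, 0, 0, 0, 0, 0, 0, 0, 0, 0, 0, 0, 0, 0, 0, 0, 0, 0, 0, 0, 0, 0, 0, 0, 0, 0, 0, 0, 0, 0, 0, 0, 0, 0, 0, 0, 0, 0, 0, 0, 0, 0, 0, 0, 0, 0, 0, 0, 0, 0, 0, 0, 0, 0, 0, 0, 0]
}}

```text
time: 15.68
tool_pos: [0.4045, -0.2418, 0.0371]
ee_rot: [-3.14, -0.545, 2.914]
wrist_force: [-0.4, -0.3, 0.8]
width: 0.0374
finger_force: 0.0
```

Run:
```python
from h import *
R,mx,mz=frame(167);to(np.array([.4024,-.2417,.0357])+.1*mz,R=R)
print(robot.get_obs()['finger_force'],robot.get_obs()['joint_positions'].round(2))
```

```text
at [ 0.4045 -0.2418  0.0371] [-179.89  -31.21  166.98] t 15.68 w 0.0374 F [-0.4 -0.3  0.8]
turn45 [-0.0021  0.0065 -0.0004] shift100 in tool now [ 0.0052 -0.0057 -0.9772] in tool at target [ 0.0102 -0.004  -0.9771]
0.0 [-0.53  0.44  1.32 -0.17  1.9  -1.89]
```

Call:
{"name": "move_arm", "arguments": {
  "motion": [0, 0, 0, 0, 0, 0, 0, 0, 0, 0, 0, 0, 0, 0, 0, 0, 0, 0, 0, 0, 0, 0, 0, 0, 0, 0, 0, 0, 0, 0, 0, 0, 0, 0, 0]
}}

```text
time: 16.1
tool_pos: [0.4046, -0.2417, 0.0371]
ee_rot: [-3.14, -0.545, 2.915]
wrist_force: [1.0, 0.7, 0.5]
width: 0.02
finger_force: 29.9
```

Call:
{"name": "move_arm", "arguments": {
  "motion": [0, 0, 0, 0, 0, -0.05, 0, 0, 0, 0, 0, 0, -0.15, 0, 0, 0, 0, 0, 0, -0.3, 0, 0, 0, 0, 0, 0, -0.35, 0, 0, 0, 0, 0, 0, -0.35, 0, 0, 0, 0, 0, 0, -0.3, 0, 0, 0, 0, 0, 0, 0, 0]
}}

```text
time: 16.68
tool_pos: [0.4842, -0.2606, 0.17]
ee_rot: [-3.136, -0.533, 2.913]
wrist_force: [-0.3, 0.7, -2.5]
width: 0.0203
finger_force: 30.0
```

Run:
```python
from h import *
T0=Ro.from_euler('xyz',(-3.14,-.545,2.915));p0=np.array([.4046,-.2417,.0371])
h=T0.inv().apply(np.array([.3625,-.233,.128])-p0);print('head in tool',h)
R=Ro.from_euler('xyz',[np.pi,0,np.radians(192.4)])
to(np.array([.4887,-.033,.19])-R.apply(h),R=R);print(robot.get_obs()['joint_positions'].round(2))
```

```text
head in tool [ 0.08387616 -0.00106883 -0.05544868]
at [ 0.4842 -0.2606  0.17  ] [-179.67  -30.55  166.92] t 16.68 w 0.0203 F [-0.3  0.7 -2.5]
turn45 [ 0.144  -0.6691 -0.5508] shift100 in tool now [-0.422   2.5982  0.1477] in tool at target [-1.371   2.2238  0.3545]
[-0.5   0.54  0.91 -0.18  2.21 -1.91]
```

Call:
{"name": "move_arm", "arguments": {
  "motion": [0, 0, 0, 0.18, 0, -0.3, 0, 0, 0, 0, 0.18, 0, -0.3, 0, 0.024, -0.1115, -0.0918, 0, 0, 0, 0, 0.024, -0.1115, -0.0918, 0, 0, 0, 0, 0.024, -0.1115, -0.0918, 0, 0, 0, 0, 0.024, -0.1115, -0.0918, 0, 0, 0, 0, 0.024, -0.1115, -0.0918, 0, 0, 0, 0, 0.024, -0.1115, -0.0918, 0, 0, 0, 0, 0, 0, 0, 0, 0, 0, 0]
}}

```text
time: 17.43
tool_pos: [0.4763, -0.2577, 0.2341]
ee_rot: [3.132, -0.01, -2.927]
wrist_force: [0.1, 0.8, -3.0]
width: 0.0196
finger_force: 30.0
```

Run:
```python
from h import *
h=np.array([.0839,-.0011,-.0554])
R=Ro.from_euler('xyz',[np.pi,0,np.radians(192.4)])
to(np.array([.4887,-.033,.185])-R.apply(h),R=R);print(robot.get_obs()['joint_positions'].round(2))
```

```text
at [ 0.4763 -0.2577  0.2341] [ 179.46   -0.57 -167.69] t 17.43 w 0.0196 F [ 0.1  0.8 -3. ]
turn45 [ 0.012  -0.0127 -0.0021] shift100 in tool now [-1.4494  2.1712  1.0516] in tool at target [-1.4425  2.1787  1.0454]
[-0.6   0.08  1.26 -0.    1.82 -2.39]
```

Call:
{"name": "move_arm", "arguments": {
  "motion": [0.012, -0.0127, -0.002, -0.18, 0.272, 0, 0, 0, 0, 0, -0.18, 0.272, 0.1, 0, 0, 0, 0, -0.18, 0.272, 0.15, 0, 0, 0, 0, -0.18, 0.272, 0.15, 0, 0, 0, 0, -0.18, 0.272, 0.15, 0, 0, 0, 0, -0.18, 0.272, 0.15, 0, 0, 0, 0, -0.18, 0.272, 0.15, 0, 0, 0, 0, -0.18, 0.272, 0.2, 0, 0, 0, 0, 0, 0, 0, 0, 0, 0, 0, 0, 0, 0, 0]
}}

```text
time: 18.27
tool_pos: [0.5727, -0.0137, 0.126]
ee_rot: [3.141, -0.007, -2.922]
wrist_force: [0.2, -0.7, -2.3]
width: 0.0197
finger_force: 30.0
```

Run:
```python
from h import *
c,im=snap('wrist','w10');s,si=snap('scene','s10')
h=np.array([.0839,-.0011,-.0554])
R=Ro.from_euler('xyz',[np.pi,0,np.radians(192.4)])
to(np.array([.4887,-.033,.16])-R.apply(h),R=R)
o=robot.get_obs();T=Ro.from_euler('xyz',o['ee_rot'])
hsv=cv2.cvtColor(im,cv2.COLOR_RGB2HSV);N,l,st,ce=cv2.connectedComponentsWithStats(cv2.inRange(hsv,np.array((24,170,70)),np.array((34,255,255))))
j=[i for i in range(1,N) if st[i,4]>200]
for i in j: print(ce[i].round(1),st[i].tolist(), 'tool frame:',T.inv().apply(plane(c,[ce[i]],o['tool_pos'][2]+.0554+.042)[0]-o['tool_pos']).round(4))
print('pred face',proj(c,o['tool_pos']+T.apply(h+[0,0,-.042])).round(1),'punch',proj(s,[.4887,-.033,.082]).round(0))
cv2.imwrite('pics/v10.png',np.vstack([cv2.resize(si[150:300,240:440],(480,360),interpolation=cv2.INTER_CUBIC),cv2.resize(im[0:300,120:520],(480,240))])[:,:,::-1])
```

```text
at [ 0.5741 -0.016   0.1292] [-1.7989e+02 -1.0000e-01 -1.6758e+02] t 18.37 w 0.0198 F [-0.5 -0.3 -3.8]
turn45 [-0.0024 -0.0022  0.0004] shift100 in tool now [0.0311 0.0286 0.246 ] in tool at target [0.0316 0.0281 0.246 ]
[321.5  90.6] [262, 27, 121, 128, 11888] tool frame: [ 0.0838  0.0021 -0.0973]
pred face [[312.2  90.3]] punch [[326. 213.]]
```

View pics/v10.png

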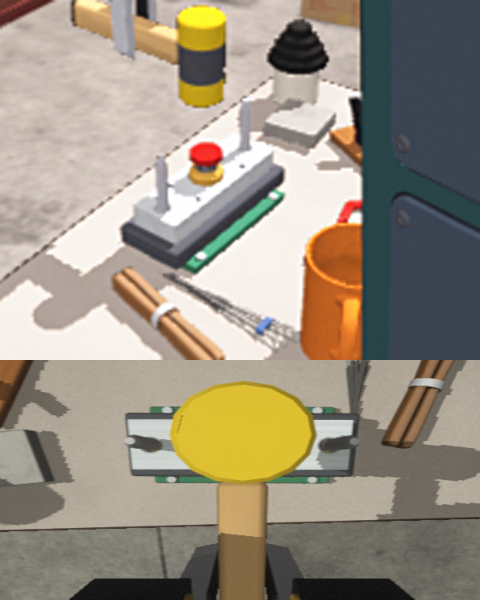

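The mallet head is upright over the punch (scene view: head above the red cap). Wrist view: the head hides the cap, and both rods stand clear on either side of it. I lower to a ready height.

Call:
{"name": "move_arm", "arguments": {
  "motion": [-0.0024, -0.0022, 0, 0.03, -0.003, 0.1, 0, 0, 0, 0, 0, 0, 0.13, 0, 0, 0, 0, 0, 0, 0.1, 0, 0, 0, 0, 0, 0, 0, 0, 0, 0, 0, 0, 0, 0, 0]
}}

```text
time: 18.78
tool_pos: [0.5709, -0.0173, 0.0965]
ee_rot: [3.141, 0.001, -2.926]
wrist_force: [-0.1, -1.3, -2.7]
width: 0.0199
finger_force: 30.0
```

Run:
```python
from h import *
o=robot.get_obs();T=Ro.from_euler('xyz',o['ee_rot']);H=o['tool_pos']+T.apply([.0838,.0021,-.0554])
print(H,'bottom',H[2]-.042,'tilt',np.degrees(np.arccos(-T.as_matrix()[2,2])),o['wrist_force'])
```

```text
[ 0.48856526 -0.03323347  0.15181567] bottom 0.10981566954900335 tilt 0.07556890601014252 [-0.0977578  -1.27487202 -2.66430829]
```

Call:
{"name": "move_arm", "arguments": {
  "motion": [0, 0, 0, 0, 0, 0.19, 0, 0, 0, 0, 0, 0, 0.19, 0, 0, 0, 0, 0, 0, 0, 0]
}}

```text
time: 19.03
tool_pos: [0.5713, -0.0168, 0.0577]
ee_rot: [3.141, 0.001, -2.925]
wrist_force: [2.0, -0.1, 0.3]
width: 0.0195
finger_force: 30.0
```

Call:
{"name": "move_arm", "arguments": {
  "motion": [0, 0, 0, 0, 0, 0.02, 0, 0, 0, 0, 0, 0, 0, 0]
}}

```text
time: 19.2
tool_pos: [0.5716, -0.0169, 0.0589]
ee_rot: [-3.141, 0.002, -2.925]
wrist_force: [-2.5, 0.3, 1.1]
width: 0.0197
finger_force: 30.0
```

Call:
{"name": "move_arm", "arguments": {
  "motion": [0, 0, 0, 0, 0, 0.02, 0, 0, 0, 0, 0, 0, 0, 0]
}}

```text
time: 19.37
tool_pos: [0.5723, -0.0167, 0.0566]
ee_rot: [-3.141, 0.004, -2.924]
wrist_force: [-2.3, -0.0, 2.2]
width: 0.0196
finger_force: 30.0
```

Pressing now shows about 5 N, near full travel, so the first blow may have been just short of 6 mm. I back off and strike again, slightly deeper and faster.

Call:
{"name": "move_arm", "arguments": {
  "motion": [0, 0, 0, 0, 0, -0.2, 0, 0, 0, 0, 0, 0, -0.25, 0, 0, 0, 0, 0, 0, 0, 0, 0, 0, 0, 0, 0, 0, 0, 0, 0, 0, 0, 0, 0.23, 0, 0, 0, 0, 0, 0, 0.23, 0, 0, 0, 0, 0, 0, 0, 0]
}}

```text
time: 19.95
tool_pos: [0.571, -0.0161, 0.0496]
ee_rot: [3.14, 0.001, -2.924]
wrist_force: [3.4, -0.5, 0.8]
width: 0.0201
finger_force: 30.0
```

Call:
{"name": "move_arm", "arguments": {
  "motion": [0, 0, 0, 0, 0, -0.2, 0, 0, 0, 0, 0, 0, -0.3, 0, 0, 0, 0, 0, 0, 0, 0, 0, 0, 0, 0, 0, 0, 0]
}}

```text
time: 20.28
tool_pos: [0.5727, -0.0166, 0.1046]
ee_rot: [-3.141, 0.005, -2.924]
wrist_force: [-0.2, 0.2, -3.4]
width: 0.0195
finger_force: 30.0
```

```bash
cat > face.py <<'E'
from h import *
def face(n):
    c,im=load(n);hsv=cv2.cvtColor(im,cv2.COLOR_RGB2HSV)
    m=cv2.inRange(hsv,np.array((24,170,70)),np.array((34,255,255)));N,l,st,ce=cv2.connectedComponentsWithStats(m);j=1+np.argmax(st[1:,4])
    cn=max(cv2.findContours((l==j).astype(np.uint8),cv2.RETR_EXTERNAL,cv2.CHAIN_APPROX_NONE)[0],key=cv2.contourArea)
    return ce[j].round(1),st[j].tolist(),np.round(np.r_[cv2.fitEllipse(cn)[0],cv2.fitEllipse(cn)[1]],1)
E
python3 - <<'E'
from face import *
c,im=snap('wrist','w11');s,si=snap('scene','s11');o=robot.get_obs()
print(o['tool_pos'],o['ee_rot'],o['wrist_force'])
for n in('w10','w11'):print(n,*face(n))
for n in('s10','s11'):
    c,im=load(n);hsv=cv2.cvtColor(im,cv2.COLOR_RGB2HSV);m=cv2.inRange(hsv,np.array((24,170,70)),np.array((34,255,255)));m[:130]=0;m[230:]=0
    N,l,st,ce=cv2.connectedComponentsWithStats(m);print(n,[(ce[i].round(1).tolist(),st[i].tolist()) for i in range(1,N) if st[i,4]>20])
    m=cv2.inRange(hsv,np.array((0,170,80)),np.array((8,255,255)));N,l,st,ce=cv2.connectedComponentsWithStats(m)
    print('  red',[(ce[i].round(1).tolist(),st[i].tolist()) for i in range(1,N) if st[i,4]>40 and abs(ce[i][0]-326)<15])
E
```

```text
[ 0.57049589 -0.01631546  0.10173345] [ 3.14008124e+00 -4.51194553e-04 -2.92436743e+00] [-0.5300221  -0.08807469 -4.14057135]
w10 [321.5  90.6] [262, 27, 121, 128, 11888] [321.7  90.7 118.7 126.3]
w11 [320.4 105.7] [256, 38, 131, 136, 13562] [320.5 105.7 127.7 133.8]
s10 [([323.4, 161.1], [314, 153, 20, 18, 287]), ([323.3, 188.9], [315, 184, 18, 10, 117])]
  red [([325.4, 214.0], [320, 210, 12, 9, 96])]
s11 [([323.2, 167.1], [314, 159, 19, 17, 275]), ([325.6, 194.9], [317, 190, 18, 10, 124])]
  red [([325.4, 214.0], [320, 210, 12, 9, 96])]
```

The face masks show the head pitched up about 5° in the grip, which is within tolerance. The cap is back up. I'll re-square the head and strike once more, faster, to be sure of the blow.

Call:
{"name": "move_arm", "arguments": {
  "motion": [0, -0.1155, 0, 0, 0, 0, 0, 0, 0, 0, -0.06, 0, 0, 0, 0, 0, 0, -0.027, 0, -0.3, 0, 0, 0, 0, 0, 0, 0, 0, 0, 0, 0, 0, 0, 0, 0]
}}

```text
time: 20.8
tool_pos: [0.5789, -0.0155, 0.1361]
ee_rot: [-3.141, 0.096, -2.924]
wrist_force: [-0.2, -0.0, -3.9]
width: 0.0194
finger_force: 30.0
```

Run:
```python
from face import *
c,im=snap('wrist','w12');s,si=snap('scene','s12');o=robot.get_obs();T=Ro.from_euler('xyz',o['ee_rot'])
H=o['tool_pos']+T.apply([.0838,.002,-.0634]);print(o['tool_pos'],np.degrees(o['ee_rot']),'H',H,H[2]-.042)
print(face('w12'))
ds=[]
c,im=load('s12');hsv=cv2.cvtColor(im,cv2.COLOR_RGB2HSV);m=cv2.inRange(hsv,np.array((24,170,70)),np.array((34,255,255)));m[:90]=0;m[230:]=0
N,l,st,ce=cv2.connectedComponentsWithStats(m);print([(ce[i].round(1).tolist(),st[i].tolist()) for i in range(1,N) if st[i,4]>20])
ax=np.array([0,0,1.]);print('if upright',proj(c,[H+.042*ax,H,H-.042*ax]).round(1).tolist(), 'down in tool',T.inv().apply([0,0,-1]).round(3))
```

```text
[ 0.57740375 -0.01517793  0.13386092] [ 179.96493427    5.27385667 -167.55174346] H [ 0.48980685 -0.0325063   0.18929116] 0.14729116102540596
(array([320.6, 102.7]), [258, 36, 127, 134, 13092], array([320.8, 102.7, 124.8, 132.1]))
[([323.7, 158.3], [315, 150, 19, 18, 281]), ([323.3, 186.2], [315, 182, 18, 9, 116])]
if upright [[325.2, 153.8], [325.3, 171.6], [325.5, 188.4]] down in tool [ 0.092 -0.001  0.996]
```

Call:
{"name": "move_arm", "arguments": {
  "motion": [0, 0, 0, 0.035, 0, 0.379, 0, 0, 0, 0, 0.035, 0, 0.379, 0, 0, 0, 0, 0, 0, 0, 0]
}}

```text
time: 21.15
tool_pos: [0.5734, -0.0145, 0.0507]
ee_rot: [3.137, 0.083, -2.925]
wrist_force: [0.7, -1.1, -0.4]
width: 0.02
finger_force: 30.0
```

Call:
{"name": "move_arm", "arguments": {
  "motion": [0, 0, 0, -0.018, 0, -0.2, 0, 0, 0, 0, -0.035, 0, -0.37, 0, 0, 0, 0, -0.035, 0, -0.38, 0, 0, 0, 0, 0, 0, 0, 0, 0, 0, 0, 0, 0, 0, 0]
}}

```text
time: 21.57
tool_pos: [0.5795, -0.0155, 0.1581]
ee_rot: [-3.139, 0.099, -2.924]
wrist_force: [0.2, -0.7, -3.6]
width: 0.0198
finger_force: 30.0
```

Run:
```python
from face import *
c,im=snap('wrist','w13');s,si=snap('scene','s13');o=robot.get_obs();T=Ro.from_euler('xyz',o['ee_rot'])
print(o['tool_pos'],np.degrees(o['ee_rot']));print(face('w13'))
hsv=cv2.cvtColor(si,cv2.COLOR_RGB2HSV);m=cv2.inRange(hsv,np.array((24,170,70)),np.array((34,255,255)));m[:80]=0;m[230:]=0
N,l,st,ce=cv2.connectedComponentsWithStats(m);print([(ce[i].round(1).tolist(),st[i].tolist()) for i in range(1,N) if st[i,4]>20])
m=cv2.inRange(hsv,np.array((0,170,80)),np.array((8,255,255)));N,l,st,ce=cv2.connectedComponentsWithStats(m)
print('  red',[(ce[i].round(1).tolist(),st[i].tolist()) for i in range(1,N) if st[i,4]>40 and abs(ce[i][0]-326)<15])
```

```text
[ 0.57652757 -0.01514623  0.15275461] [ 179.9313973     5.19417874 -167.56073239]
(array([320.5, 122.7]), [254, 54, 135, 138, 14265], array([320.7, 122.7, 132.9, 135.3]))
[([322.3, 145.1], [313, 137, 19, 17, 286]), ([324.1, 173.9], [315, 169, 19, 10, 137])]
  red [([325.5, 214.0], [320, 210, 12, 9, 97])]
```

```bash
python3 - <<'E'
from face import *
from scipy.optimize import least_squares
G=np.array([0,.002,-.0554])
def P(phi,dx,dz,b): # b: boundary pts of face
    a=np.linspace(0,2*np.pi,24,endpoint=False)
    pts=np.c_[.0838+.022*np.cos(a),.022*np.sin(a),-.042+0*a]
    return G+[dx,0,dz]+Ro.from_euler('y',phi).apply(pts)
for n,tp,e in(('w10',(.5741,-.016,.1292),(-179.89,-.1,-167.58)),('w12',(.57740,-.01518,.13386),(179.965,5.274,-167.552)),('w13',(.57653,-.01515,.15275),(179.931,5.194,-167.561))):
    c,im=load(n);T=Ro.from_euler('xyz',np.radians(e));q=face(n)[2]
    def res(x,fix=True):
        px=proj(c,np.array(tp)+T.apply(P(x[0],0,0,0))).astype(np.float32);f=cv2.fitEllipse(px)
        return [f[0][1]-q[1]]
    s=least_squares(res,[.05]);px=proj(c,np.array(tp)+T.apply(P(s.x[0],0,0,0))).astype(np.float32)
    print(n,'phi',np.degrees(s.x[0]),'fit',np.round(np.r_[cv2.fitEllipse(px)[0],cv2.fitEllipse(px)[1]],1),'meas',q)
# scene: top face centre triangulated
F={'10':((321.7,90.7),(323.4,161.1)),'12':((320.8,102.7),(323.7,158.3)),'13':((320.7,122.7),(322.3,145.1))}
E
python3 - <<'E'
from face import *
for n,tp,e in(('w10',(.5741,-.016,.1292),(-179.89,-.1,-167.58)),('w12',(.57740,-.01518,.13386),(179.965,5.274,-167.552)),('w13',(.57653,-.01515,.15275),(179.931,5.194,-167.561))):
    # axis angle in scene image compared with model
    k=n[1:];c,im=load('s'+k);hsv=cv2.cvtColor(im,cv2.COLOR_RGB2HSV);m=cv2.inRange(hsv,np.array((24,170,70)),np.array((34,255,255)));m[:80]=0;m[230:]=0
    N,l,st,ce=cv2.connectedComponentsWithStats(m);b=[ce[i] for i in range(1,N) if st[i,4]>60];b.sort(key=lambda p:p[1]);d=b[1]-b[0]
    T=Ro.from_euler('xyz',np.radians(e))
    for ph in(0,5,10,15):
        Rm=Ro.from_euler('y',np.radians(ph));z=T.apply(Rm.apply([0,0,1]));H=np.array(tp)+T.apply(np.array([0,.002,-.0554])+Rm.apply([.0838,0,0]))
        p=proj(c,[H-.042*z,H+.032*z]);print(n,ph,'model dir',np.degrees(np.arctan2(*(p[1]-p[0]))).round(1),'meas',np.degrees(np.arctan2(*d)).round(1),'top',p[0].round(1),b[0].round(1))
E
```

```text
w10 phi 2.8647889756541165 fit [321.2  92.1 133.4 140.8] meas [321.7  90.7 118.7 126.3]
w12 phi 2.8647889756541165 fit [328.6  88.4 128.4 136.1] meas [320.8 102.7 124.8 132.1]
w13 phi 2.8647889756541165 fit [329.3  85.5 125.9 133.8] meas [320.7 122.7 132.9 135.3]
w10 0 model dir 0.8 meas -0.1 top [324.3 155.5] [323.4 161.1]
w10 5 model dir 5.0 meas -0.1 top [322.8 152. ] [323.4 161.1]
w10 10 model dir 9.1 meas -0.1 top [321.  148.5] [323.4 161.1]
w10 15 model dir 13.0 meas -0.1 top [319.1 145.1] [323.4 161.1]
w12 0 model dir -4.3 meas -0.7 top [326.4 157.7] [323.7 158.3]
w12 5 model dir 0.3 meas -0.7 top [325.1 154.1] [323.7 158.3]
w12 10 model dir 4.6 meas -0.7 top [323.6 150.5] [323.7 158.3]
w12 15 model dir 8.6 meas -0.7 top [321.9 147. ] [323.7 158.3]
w13 0 model dir -4.2 meas 3.6 top [326.5 149.5] [322.3 145.1]
w13 5 model dir 0.3 meas 3.6 top [325.2 145.8] [322.3 145.1]
w13 10 model dir 4.6 meas 3.6 top [323.7 142.2] [322.3 145.1]
w13 15 model dir 8.6 meas 3.6 top [322.  138.6] [322.3 145.1]
```

Run:
```python
import numpy as np
f=316.98;cam=np.array([.0716,0,-.2143]);zc=np.array([-.2512,0,.968]);yc=np.array([-.968,0,-.2512]) # image down = -tool x
from h import load
c,_=load('w13');print(c['cx'],c['cy'])
G=np.array([0,0,-.052])
for n,row,w in(('w10',90.7,120),('w11',105.7,129),('w12',102.7,126),('w13',122.7,134)):
    d=f*.044/w;p=cam+d*(zc+(row-c['cy'])/f*yc);r=(p-G)
    print(n,p.round(4),'ang',np.degrees(np.arctan2(-r[2],r[0])).round(1),'rad',np.hypot(r[0],r[2]).round(4))
```

```text
321.0813629757969 201.56785930744243
w10 [ 0.0818  0.     -0.0916] ang 25.8 rad 0.0908
w11 [ 0.0761  0.     -0.1014] ang 33.0 rad 0.0907
w12 [ 0.0772  0.     -0.0985] ang 31.0 rad 0.0901
w13 [ 0.0705  0.     -0.107 ] ang 38.0 rad 0.0895
```

```bash
cat > ret.py <<'E'
from h import *
T0=Ro.from_euler('xyz',(-3.14,-.545,2.915));p0=np.array([.4046,-.2417,.0371])
_,mx,mz=frame(167,31.3);g=np.array([0,0,-.054]);phi=11
R=T0*Ro.from_euler('y',-phi,degrees=True)
Gw=p0+T0.apply(g)+.003*mx;P=Gw-R.apply(g)
if __name__=='__main__':
    print('tool tilt',np.degrees(np.arcsin(R.as_matrix()[2,0])),'P',P)
    print('mz in R',R.inv().apply(mz).round(4),'up in R',R.inv().apply([0,0,1]).round(4))
    to(P+.12*mz+np.array([0,0,.07]),R=R)
E
python3 ret.py
```

```text
tool tilt 20.22621247055066 P [ 0.4111896  -0.24321684  0.03416534]
mz in R [-0.1921 -0.0017 -0.9814] up in R [ 0.3457 -0.0014 -0.9383]
at [ 0.5765 -0.0151  0.1528] [ 179.93    5.19 -167.56] t 21.67 w 0.0201 F [-0.4  0.6 -3.8]
turn45 [-0.0712  0.5556  0.5641] shift100 in tool now [ 1.4877 -2.138  -0.6795] in tool at target [ 0.6333 -2.5944 -0.3378]
```

Call:
{"name": "move_arm", "arguments": {
  "motion": [0, 0, 0, 0, 0, -0.35, 0, 0, 0, 0, 0, 0, -0.35, 0, -0.0119, 0.0926, 0.094, 0, 0, 0, 0, -0.0119, 0.0926, 0.094, 0, 0, 0, 0, -0.0119, 0.0926, 0.094, 0, 0, 0, 0, -0.0119, 0.0926, 0.094, 0, 0, 0, 0, -0.0119, 0.0926, 0.094, 0, 0, 0, 0, -0.0119, 0.0926, 0.094, 0, 0, 0, 0, 0, 0, 0, 0, 0, 0, 0]
}}

```text
time: 22.42
tool_pos: [0.5718, -0.0175, 0.216]
ee_rot: [-3.139, -0.363, 2.912]
wrist_force: [-0.8, -0.2, -6.0]
width: 0.0198
finger_force: 30.0
```

```bash
python3 ret.py | tail -2
```

```text
at [ 0.5718 -0.0175  0.216 ] [-179.84  -20.79  166.86] t 22.42 w 0.0198 F [-0.8 -0.2 -6. ]
turn45 [-0.0004 -0.0126 -0.0036] shift100 in tool now [ 0.3671 -2.5607  0.2458] in tool at target [ 0.3767 -2.5598  0.2414]
```

Call:
{"name": "move_arm", "arguments": {
  "motion": [0, -0.0126, -0.0036, 0.053, -0.366, 0.03, 0, 0, 0, 0, 0.053, -0.366, 0.03, 0, 0, 0, 0, 0.053, -0.366, 0.03, 0, 0, 0, 0, 0.053, -0.366, 0.03, 0, 0, 0, 0, 0.053, -0.366, 0.03, 0, 0, 0, 0, 0.053, -0.366, 0.03, 0, 0, 0, 0, 0.053, -0.366, 0.03, 0, 0, 0, 0, 0, 0, 0, 0, 0, 0, 0, 0, 0, 0, 0, 0]
}}

```text
invalid input
```

```bash
cat > chk.py <<'E'
from ret import *
import sys
c,im=snap('wrist',sys.argv[1]);cc,ct=snap('top',sys.argv[1]+'t')
to(P+float(sys.argv[2])*mz,R=R)
hsv=cv2.cvtColor(ct,cv2.COLOR_RGB2HSV)
E
python3 chk.py w14 .04
```

```text
at [ 0.5708 -0.0169  0.22  ] [-179.94  -20.39  167.12] t 22.52 w 0.02 F [-1.   1.  -3.5]
turn45 [-0.0002 -0.0036  0.0017] shift100 in tool now [ 0.2629 -2.5608  1.718 ] in tool at target [ 0.2643 -2.5614  1.7168]
```

Call:
{"name": "move_arm", "arguments": {
  "motion": [0, 0, 0, 0.053, -0.366, 0.03, 0, 0, 0, 0, 0.053, -0.366, 0.03, 0, 0, 0, 0, 0.053, -0.366, 0.03, 0, 0, 0, 0, 0.053, -0.366, 0.03, 0, 0, 0, 0, 0.053, -0.366, 0.03, 0, 0, 0, 0, 0.053, -0.366, 0.03, 0, 0, 0, 0, 0.053, -0.366, 0.03, 0, 0, 0, 0, 0, 0, 0, 0, 0, 0, 0, 0, 0, 0, 0]
}}

```text
time: 23.27
tool_pos: [0.4712, -0.2579, 0.218]
ee_rot: [-3.141, -0.348, 2.913]
wrist_force: [0.7, 0.5, -3.5]
width: 0.02
finger_force: 30.0
```

```bash
python3 chk.py w14 .04; python3 -c "
from face import *
print(face('w14'))"
```

```text
at [ 0.4725 -0.2561  0.218 ] [-179.98  -19.95  167.13] t 23.37 w 0.0199 F [-0.1  0.1 -3.2]
turn45 [0.0007 0.0061 0.002 ] shift100 in tool now [-0.1177 -0.0109  1.5495] in tool at target [-0.1251 -0.0098  1.5489]
(array([320.5, 119.1]), [255, 51, 133, 137, 13946], array([320.6, 119.2, 130.8, 134.3]))
```

Call:
{"name": "move_arm", "arguments": {
  "motion": [0, 0.006, 0.002, -0.121, -0.01, 0.328, 0, 0, 0, 0, -0.121, 0, 0.328, 0, 0, 0, 0, 0.051, 0, 0.262, 0, 0, 0, 0, 0.051, 0, 0.262, 0, 0, 0, 0, 0.051, 0, 0.262, 0, 0, 0, 0, 0, 0, 0, 0, 0, 0, 0, 0, 0, 0, 0]
}}

```text
time: 23.95
tool_pos: [0.4314, -0.2468, 0.0783]
ee_rot: [-3.142, -0.357, 2.917]
wrist_force: [1.7, -0.7, -2.8]
width: 0.0201
finger_force: 30.0
```

```bash
python3 chk.py w15 .015
python3 - <<'E'
from h import *
c,im=load('w15')  # dark fork cheeks vs wood handle columns along rows
hsv=cv2.cvtColor(im,cv2.COLOR_RGB2HSV)
for r in range(180,300,10):
    d=np.where(hsv[r,280:365,2]<60)[0]+280;w=np.where((hsv[r,280:365,0]>13)&(hsv[r,280:365,0]<24)&(hsv[r,280:365,2]>140))[0]+280
    print(r,'dark',(d.min(),d.max()) if len(d) else '', 'wood',(w.min(),w.max()) if len(w) else '')
E
```

```text
at [ 0.4342 -0.2489  0.0811] [-179.84  -20.06  167.03] t 24.05 w 0.0198 F [ 0.4 -0.6 -3. ]
turn45 [-0.0017  0.0036 -0.0001] shift100 in tool now [0.0322 0.0052 0.3748] in tool at target [0.0311 0.0047 0.3749]
180 dark  wood (np.int64(280), np.int64(364))
190 dark  wood (np.int64(280), np.int64(364))
200 dark  wood (np.int64(280), np.int64(364))
210 dark  wood (np.int64(280), np.int64(364))
220 dark  wood (np.int64(280), np.int64(364))
230 dark  wood (np.int64(280), np.int64(364))
240 dark  wood (np.int64(280), np.int64(364))
250 dark (np.int64(299), np.int64(343)) wood 
260 dark (np.int64(297), np.int64(345)) wood 
270 dark (np.int64(295), np.int64(347)) wood 
280 dark (np.int64(294), np.int64(364)) wood 
290 dark (np.int64(280), np.int64(364)) wood
```

Call:
{"name": "move_arm", "arguments": {
  "motion": [0, 0, 0, 0.012, 0.002, 0.12, 0, 0, 0, 0, 0.012, 0.002, 0.12, 0, 0, 0, 0, 0.01, 0, 0.1, 0, 0, 0, 0, 0, 0, 0, 0, 0, 0, 0, 0, 0, 0, 0]
}}

```text
time: 24.47
tool_pos: [0.418, -0.2452, 0.0489]
ee_rot: [-3.14, -0.354, 2.914]
wrist_force: [-1.6, 0.8, -2.5]
width: 0.02
finger_force: 30.0
```

```bash
python3 chk.py w16 0.0
```

```text
at [ 0.4181 -0.2453  0.049 ] [-179.9   -20.27  166.95] t 24.57 w 0.0198 F [-1.8  0.3 -3.3]
turn45 [ 0.0002 -0.0011 -0.0017] shift100 in tool now [0.0158 0.0047 0.1638] in tool at target [0.0159 0.0047 0.1638]
```

Call:
{"name": "move_arm", "arguments": {
  "motion": [0, 0, 0, 0.006, 0.002, 0.045, 0, 0, 0, 0, 0.006, 0.002, 0.045, 0, 0, 0, 0, 0.004, 0, 0.03, 0, 0, 0, 0, 0, 0, 0, 0, 0, 0, 0, 0, 0, 0, 0]
}}

```text
time: 24.98
tool_pos: [0.4116, -0.2432, 0.0369]
ee_rot: [-3.14, -0.356, 2.914]
wrist_force: [-2.7, 0.9, -3.7]
width: 0.0198
finger_force: 30.0
```

Call:
{"name": "move_arm", "arguments": {
  "motion": [0, 0, 0, 0.002, 0, 0.015, 0, 0, 0, 0, 0.002, 0, 0.015, 0, 0, 0, 0, 0, 0, 0, 0]
}}

```text
time: 25.23
tool_pos: [0.411, -0.2432, 0.0355]
ee_rot: [-3.14, -0.354, 2.914]
wrist_force: [-1.2, 0.9, -0.0]
width: 0.0198
finger_force: 30.0
```

Contact felt. Release and withdraw.

Call:
{"name": "move_arm", "arguments": {
  "motion": [0, 0, 0, 0, 0, 0, 0.4, 0, 0, 0, 0, 0, 0, 0.7, 0, 0, 0, 0, 0, 0, 1, 0, 0, 0, 0, 0, 0, 1, 0, 0, 0, 0, 0, 0, 1, 0, 0, 0, 0, 0, 0, 1, 0, 0, 0, 0, 0, -0.1, 1, 0, 0, 0, 0, 0, -0.3, 1, 0, 0, 0, 0, 0, -0.35, 1, 0, 0, 0, 0, 0, -0.35, 1, 0, 0, 0, 0, 0, -0.35, 1, 0, 0, 0, 0, 0, 0, 1]
}}

```text
time: 26.23
tool_pos: [0.4641, -0.2563, 0.1785]
ee_rot: [-3.135, -0.341, 2.913]
wrist_force: [-0.0, 0.7, 0.6]
width: 0.0934
finger_force: 0.0
```

Run:
```python
from h import *
c,im=snap('wrist','w17');ct,it=snap('top','t17');sc,si=snap('scene','s17')
def yb(im,box):
    x0,y0,x1,y1=box;h=cv2.cvtColor(im[y0:y1,x0:x1],cv2.COLOR_RGB2HSV);m=cv2.inRange(h,np.array((24,180,90)),np.array((34,255,255)));N,l,s,ce=cv2.connectedComponentsWithStats(m)
    o=[]
    for j in range(1,N):
        if s[j,4]>25:
            cn=max(cv2.findContours((l==j).astype(np.uint8),cv2.RETR_EXTERNAL,cv2.CHAIN_APPROX_NONE)[0],key=cv2.contourArea)+np.array([x0,y0]);o.append((s[j,4],np.round(cv2.fitEllipse(cn)[0],1)))
    return o
print('top',yb(it,(380,180,440,270)),'before',yb(load('top0')[1],(380,180,440,270)))
f=yb(im,(200,0,450,220));print('wrist',f)
f=max(f,key=lambda a:a[0])[1];t=max(yb(it,(380,180,440,270)),key=lambda a:a[0])[1]
print('face now',tri(c,f,ct,t))
i0=load('top0')[1]
print('diff outside robot',[(b,int((np.abs(it[b[1]:b[3],b[0]:b[2]].astype(int)-i0[b[1]:b[3],b[0]:b[2]]).max(2)>40).sum())) for b in((330,225,385,255),(375,155,415,190),(262,200,280,265),(283,220,305,270),(400,130,440,165))])
o=robot.get_obs();print(o['tool_pos'],o['wrist_force'],o['width'])
```

```text
top [] before [(np.int32(285), array([415.9, 237.4])), (np.int32(31), array([408. , 259.3]))]
wrist [(np.int32(2356), array([321.9, 120.5]))]Traceback (most recent call last):
  File "<stdin>", line 12, in <module>
ValueError: max() iterable argument is empty
```

Call:
{"name": "move_arm", "arguments": {
  "motion": [0, 0, 0, 0.12, 0, -0.33, 1, 0, 0, 0, 0.12, 0, -0.33, 1, 0, 0, 0, 0.05, 0.38, 0, 1, 0, 0, 0, 0.05, 0.38, 0, 1, 0, 0, 0, 0.05, 0.38, 0, 1, 0, 0, 0, 0.05, 0.38, 0, 1, 0, 0, 0, 0.05, 0.38, 0, 1, 0, 0, 0, 0.05, 0.38, 0, 1, 0, 0, 0, 0, 0.38, 0, 1, 0, 0, 0, 0, 0.38, 0, 1, 0, 0, 0, 0, 0.38, 0, 1, 0, 0, 0, 0, 0, 0, 1]
}}

```text
time: 27.38
tool_pos: [0.5089, 0.0909, 0.2482]
ee_rot: [3.141, -0.36, 2.922]
wrist_force: [-1.1, -0.6, -1.0]
width: 0.0943
finger_force: 0.0
```

Run:
```python
from h import *
ct,it=snap('top','t18')
def yb(im,box):
    x0,y0,x1,y1=box;h=cv2.cvtColor(im[y0:y1,x0:x1],cv2.COLOR_RGB2HSV);m=cv2.inRange(h,np.array((24,180,90)),np.array((34,255,255)));N,l,s,ce=cv2.connectedComponentsWithStats(m)
    o=[]
    for j in range(1,N):
        if s[j,4]>25:
            cn=max(cv2.findContours((l==j).astype(np.uint8),cv2.RETR_EXTERNAL,cv2.CHAIN_APPROX_NONE)[0],key=cv2.contourArea)+np.array([x0,y0]);o.append((s[j,4],np.round(cv2.fitEllipse(cn)[0],1)))
    return o
B=(380,180,440,270)
t=yb(it,B);print('top',t,'before',yb(load('top0')[1],B))
c,im=load('w17');f=(321.9,120.5)
if t: print('face now',tri(c,f,ct,max(t,key=lambda a:a[0])[1]))
i0=load('top0')[1]
print('diff',[(b,int((np.abs(it[b[1]:b[3],b[0]:b[2]].astype(int)-i0[b[1]:b[3],b[0]:b[2]]).max(2)>40).sum())) for b in((330,225,385,255),(375,155,415,190),(262,200,280,265),(283,220,305,270),(400,130,440,165),B)])
o=robot.get_obs();print(o['tool_pos'],o['wrist_force'],o['width'],o['time'])
```

```text
top [(np.int32(308), array([415.9, 237.8])), (np.int32(48), array([406.6, 258. ]))] before [(np.int32(285), array([415.9, 237.4])), (np.int32(31), array([408. , 259.3]))]
face now (array([ 0.38075577, -0.23708653,  0.15534864]), np.float64(0.0003536465722831852))
diff [((330, 225, 385, 255), 7), ((375, 155, 415, 190), 1), ((262, 200, 280, 265), 909), ((283, 220, 305, 270), 573), ((400, 130, 440, 165), 0), ((380, 180, 440, 270), 45)]
[0.50867468 0.08800799 0.2484465 ] [-0.3496265  -0.11697099  0.17201167] 0.09407305190865613 27.4333
```

The mallet's face is back within 0.4 px of its start and the bystanders in view are unmoved. Handing in.

```bash
python3 -c "
from bench import robot
print(robot.close_job())"
```

```text
the job is handed in; nothing more can be done
None
```

The plate is fitted on the anvil, the punch was struck (three blows, to be sure one counted), the mallet is back in its rest within about 2 mm of its start, and the job is handed in; no verdict was returned, and the clamp and files were hidden from the top camera in the last check.

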